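# Close the wall clock's back cover with its last push rivet

### The arm

A 6-joint arm with a two-finger parallel gripper is mounted at the origin on the work surface. World frame = base frame: x ahead of the robot, y to its left, z up, the work surface at z = 0. Lengths are in m, angles in rad, forces in N, time in s.
With the tool pointing down it reaches from about 0.4 to 0.825 m from the base axis. Payload 7 kg.
Tool frame: the origin (TCP) lies between the finger pads; the fingertips stand 22 mm ahead of it and the grasp point (between the pads) lies 3 mm ahead of it; z points along the fingers, y is the direction in which the jaws open and shut (so a half turn about z gives the same grasp; the last joint's range is limited). The gripper opens to 88 mm and grips with 3 to 60 N. Pads are 19 mm wide; open, the fingers measure 130 mm over their backs; the gripper's body (78 mm by 193 mm) begins 47 mm behind the grasp point.
Start: joints at [1.457, 0.359, 0.012, 0, -1.224, -0.288], TCP at [0.264, 0.621, 0.22] pointing down, gripper open.
Joint ranges: [-3.07, 3.07], [-1.43, 2.12], [-1.02, 1.25], [-3.03, 1.67], [-3.05, -0], [-3.03, 3.03]. Speed limits (rad/s): [2.39, 2.39, 3.01, 3.14, 3.14, 3.14].

### API

Orientations are given as [roll, pitch, yaw] about the fixed x, y, z axes, in that order (R = Rz(yaw) Ry(pitch) Rx(roll)).
In Python, from station import * gives the robot as it stands. The module is installed in compiled form; this text tells all that it offers.
- The arm moves only by the tool move_arm, never from a script. Its argument "rows" is a list of rows, each an object with "delta_rot": the turn, a rotation vector about the world's x, y, z in degrees, a list of three; "delta_pos": the shift along the world's x, y, z in cm, a list of three; "hand": the finger opening in cm, from 0 to 8.76. A call has exactly 10 rows; each row shifts and turns the commanded pose from where the row before left it; what a row does not reach is not made up. A row lasts 1/10 s, in which the tool goes at most 50 mm and 8.59 degrees, less where a joint would pass 70% of its speed; a pose out of reach is approached as far as the arm can. A call is refused whole if a number of a shift passes 5 or a number of a turn 8.59, either way. A call with a gripper value outside its range is refused whole. The fingers move at their own pace and stop on an object; "force" is the grip in N (left out, the last holds). Time passes only in rows, so rows that do not move let the fingers close, or fill a call up. It gives the time, the measured TCP pose, the force and the opening at its end, in the units of the state.
- get_state(): the state, without advancing time (a new reading comes with each control period).
- grab_frame(name): name is "scene" or "top" or "wrist"; returns the picture (400x640x3 uint8, blue, green, red); there is no depth.
- camera_info(name): a dict with "camera_matrix" (3x3 intrinsics, pixels), "world_from_camera" (4x4, takes a point from camera to world coordinates); the wrist camera has in their place "T_tool_cam" (4x4, takes a point from camera to tool coordinates, whose origin is the TCP and whose axes are the flange's). Camera axes: x right, y down, z forward; pixel columns grow to the right and rows downward; lengths in m; the calibration is good to about 2 mm. A picture is of the moment at which its call begins: read the wrist's pose just before it. camera_info takes no time and is no camera call.
- job_done(): hands the job in, once; it reports no verdict.
The state is a dict: "t": time; "q": joint angles; "qd": joint speeds; "joint_efforts": joint torques, N m; "eef_pos": TCP position; "ee_rot": TCP orientation; "force": force on the tool from outside, world axes, zero at the start; "moment": the same for the moment, N m; "width": finger opening in m.
Only numpy, scipy, OpenCV 4.12 (cv2) and the standard library are available. Lean on these libraries where they do the work, as an engineer would, in place of code of your own. Each camera call takes 0.05 s, during which the arm holds its last target.

### The job

The wall clock lies face down and its back cover still lacks one push rivet. Take the rivet that stands in the steel bench block, put it in the empty corner hole and press its head fully home on the cover with the pin still up, then push the center pin flush so that the legs spread. Press slowly and gently, as the glass is underneath, leave the other things on the bench where they are, and let go.

Things in the scene. Friction and masses are not known exactly. Their poses are not given: they have to be found in the camera images.
- clock: round white wall clock lying face down, fixed; origin at the centre of its underside, z up. Case 260 mm across, 30 mm high; on it a square housing, 172 mm, sides along x and y, rim 64 mm above the bench. In the rim lies the grey cover, a level 4 mm plate, top 64 mm above the bench, 28 mm free below. A black movement 58 x 58 mm stands 12 mm above its middle; rivet heads 9.5 mm high near 3 corners
- corner (a point): fixed to the clock's case at x = +60, y = +60 mm from its centre, level with the cover's top; axes as the clock's: where the empty hole should be. The hole is round, 11 mm wide, through the 4 mm cover. The cover has play in its rim, so the hole lies up to 5 mm off this point in x and up to 5 mm in y, different every time: find it by feel or by eye. It does not move under light pushes
- block: fixed steel bench block 80 x 60 x 30 mm (x, y, z), origin at the centre of its underside; a 12 mm hole goes through its middle, in which the rivet stands. It may lie on the left or on the right of the clock
- rivet: loose black plastic push rivet, upright in the block's hole, flange on the block. Origin on its axis at the flange's underside (which seats on the cover), z up to the pin. Flange 22 mm across, 2.5 mm thick; on it a collar 15 mm across, z = 2.5 to 9.5 mm, to grip by; below, two split legs, together 10 mm across, hardly tapered, with round ends at z = -15.2 mm. About 20 g
- pin (a joint): how far the rivet's pin is pushed in (m): 0 = up, its grey 8 mm wide head 8 mm above the collar's top; 0.008 = flush with the collar (stop at 0.0085). It moves stiffly, at about 7 N, and stays where left; going in it spreads the legs up to 0.19 rad each, and a spread rivet no longer enters its hole. The clock may be pressed with 30 N at most, so touch down slowly (15 mm/s)
- pin_top (a point): centre of the top of the rivet's pin, 17.5 mm above the rivet's origin while the pin is up
- tray: bystander: loose wooden tray 100 x 80 x 22 mm with brass wheels in it, on the other side of the clock from the block; origin at the centre of its underside
- oil: bystander: loose amber oil bottle 36 mm across, 75 mm high, origin at the centre of its underside
- loupe: bystander: loose black eye loupe 38 mm across, 32 mm high, origin at the centre of its underside
- screwdriver: bystander: loose screwdriver 170 mm long, lying between the robot and the clock, along its own x

How it is judged:
On the way, in this order (a step that is already met when the one before it is completed fails the run):
1. the rivet is seated: upright in the empty hole, flange within 1.5 mm of the cover's face, its pin still up (pushed less than 2.5 mm) (horizontal distance between rivet and corner below 0.009 m and z of rivet in the frame of corner below 0.0015 m and angle between the z axis of rivet and the z axis of clock, either way round below 0.1 rad and value of joint pin below 0.0025 m), for 0.2 s.
2. the pin is pushed flush (within 1 mm) (value of joint pin above 0.007 m), for 0.2 s.
At the end, for the whole second after the job is handed in: the rivet sits upright in the empty corner hole with its flange within 1.5 mm of the cover's face, its pin is flush with the collar within 1 mm, and it is released and at rest (horizontal distance between rivet and corner below 0.009 m and z of rivet in the frame of corner below 0.0015 m and angle between the z axis of rivet and the z axis of clock, either way round below 0.1 rad and value of joint pin above 0.007 m and linear speed of rivet below 0.02 m/s); the robot touches nothing.
It fails at once if the clock is pressed with more than 30 N, through the rivet or directly (contact force between any of rivet, the arm and clock above 30 N).
It fails at once if a bystander (tray, oil bottle, loupe, screwdriver) is moved by more than 20 mm (distance of any of tray, oil, loupe, screwdriver from where it was at the start of the episode above 0.02 m).
It also fails if it takes over 72 s, if anything falls off the work surface, if the arm or the gripper's body presses on something with over 40 N, if the wrist force passes 120 N, or if a joint passes its speed limit or range.

## Working session

There is one attempt and no reset: what is moved stays moved. The work goes in short steps, Python scripts to look and compute and a tool call to move; the robot and the scene stay as the last step left them, time stands still between calls to the robot, and variables do not carry over. Pictures are saved under pics/ and viewed, and the job is handed in when it is done.

Besides the shell and the picture viewer there is one more tool, called after "Request:" as name([rows], argument=value, ...), one row to a line, values as JSON. move_arm: Moves the arm, as the interface text tells. Its arguments: {"type":"object","properties":{"rows":{"type":"array"},"force":{"type":"number"}},"required":["rows"]}

```bash
mkdir -p pics
python3 - <<'E'
from station import *
import cv2,numpy as np
s=get_state();print(s)
for n in ("scene","top","wrist"):
    cv2.imwrite(f"pics/{n}0.png",grab_frame(n)); print(n,camera_info(n))
E
```

```text
{'t': 0.0, 'q': array([ 1.45712094e+00,  3.59400786e-01,  1.10614323e-02, -4.01028057e-04,
       -1.22409758e+00, -2.88096172e-01]), 'qd': array([-1.33680785e-03, -3.32962870e-05, -2.59862508e-04,  1.01681056e-03,
       -1.03396983e-03, -6.97558454e-04]), 'joint_efforts': array([ 1.37873467e-04, -5.82716703e+01,  2.93067563e+01,  6.99720472e+00,
        7.19439398e-03, -1.55749526e-04]), 'eef_pos': array([0.26377231, 0.62077622, 0.21870566]), 'ee_rot': array([ 3.13991253e+00, -1.04741652e-04, -4.01908052e-01]), 'force': array([-0.63353264, -0.05737193, -0.36987507]), 'moment': array([-0.02856821, -0.01344103, -0.01375907]), 'width': 0.08758362562866756}
scene {'camera_matrix': array([[380.83152784,   0.        , 318.35423585],
       [  0.        , 380.83152784, 204.8106456 ],
       [  0.        ,   0.        ,   1.        ]]), 'world_from_camera': array([[ 0.56226139,  0.45220638, -0.69236661,  1.16787975],
       [ 0.82695663, -0.30522741,  0.47220648, -0.42564479],
       [ 0.00220551, -0.83806063, -0.54557265,  0.54514924],
       [ 0.        ,  0.        ,  0.        ,  1.   
[... 288 characters left out ...]
,  0.00470174,  0.00782258, -0.01069034],
       [-0.00836269, -0.12869525, -0.99164893,  1.30531175],
       [ 0.        ,  0.        ,  0.        ,  1.        ]])}
wrist {'camera_matrix': array([[301.32858862,   0.        , 319.26518051],
       [  0.        , 301.32858862, 193.48955058],
       [  0.        ,   0.        ,   1.        ]]), 'T_tool_cam': array([[ 9.22007589e-06, -9.56189625e-01, -2.92748015e-01,
         7.89725882e-02],
       [ 9.99999995e-01,  3.68490055e-05, -8.88633213e-05,
         5.77120082e-04],
       [ 9.57576591e-05, -2.92748013e-01,  9.56189621e-01,
        -1.65794198e-01],
       [ 0.00000000e+00,  0.00000000e+00,  0.00000000e+00,
         1.00000000e+00]])}
```

View pics/scene0.png

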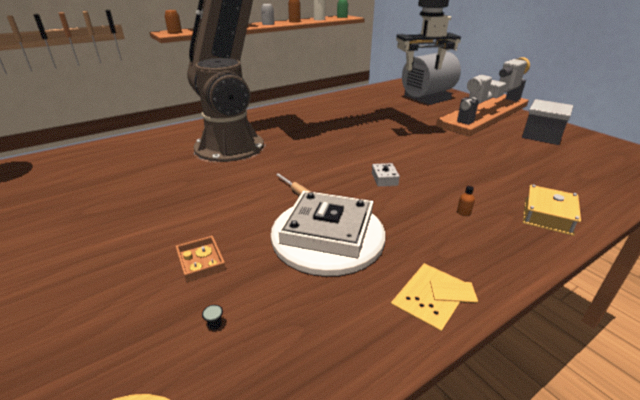

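View pics/top0.png

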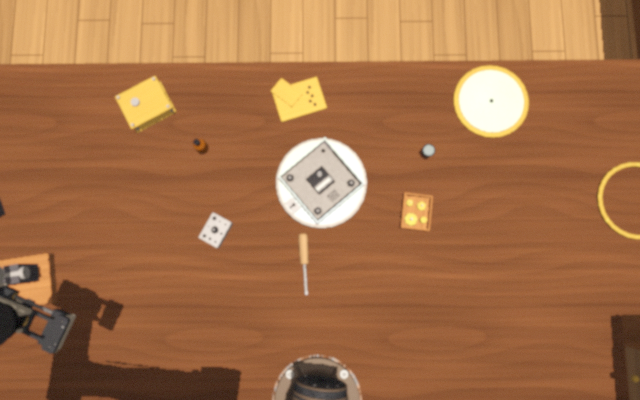

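View pics/wrist0.png

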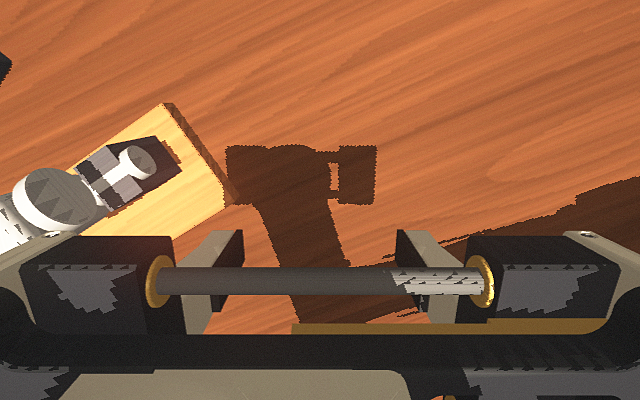

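```bash
cat > h.py <<'E'
from station import *
import cv2,numpy as np
from scipy.spatial.transform import Rotation as R
def ray(name,uv,z,state=None):
    c=camera_info(name);K=c["camera_matrix"]
    if name=="wrist":
        T=np.eye(4);T[:3,:3]=R.from_euler("xyz",state["ee_rot"]).as_matrix();T[:3,3]=state["eef_pos"];T=T@c["T_tool_cam"]
    else: T=c["world_from_camera"]
    d=T[:3,:3]@np.linalg.solve(K,[uv[0],uv[1],1.]);o=T[:3,3]
    return o+d*(z-o[2])/d[2]
def proj(name,p,state=None):
    c=camera_info(name);K=c["camera_matrix"]
    if name=="wrist":
        T=np.eye(4);T[:3,:3]=R.from_euler("xyz",state["ee_rot"]).as_matrix();T[:3,3]=state["eef_pos"];T=T@c["T_tool_cam"]
    else: T=c["world_from_camera"]
    q=np.linalg.inv(T)@np.r_[p,1];u=K@q[:3];return u[:2]/u[2]
def crop(im,x0,y0,x1,y1,k,f):
    cv2.imwrite(f,cv2.resize(im[y0:y1,x0:x1],None,fx=k,fy=k,interpolation=cv2.INTER_CUBIC))
E
python3 - <<'E'
from h import *
im=cv2.imread("pics/top0.png")
crop(im,190,130,390,270,4,"pics/topc.png")
for n,uv,z in (("block",(215,230),.03),("rivetpin",(214.5,230),.0475),("clock",(321.5,182.5),.03),("hole",(323,150),.064),("oil",(200,146),.04),("loupe",(428,151),.03),("tray",(417,211),.02),("sd1",(303,235),.01),("sd2",(306,294),.005)):
    print(n,ray("top",uv,z).round(4))
E
```

```text
block [0.468  0.2843 0.03  ]
rivetpin [0.4668 0.2816 0.0475]
clock [ 0.6021 -0.0163  0.03  ]
hole [ 0.6884 -0.0208  0.064 ]
oil [0.7081 0.331  0.04  ]
loupe [ 0.6922 -0.3223  0.03  ]
tray [ 0.5203 -0.2873  0.02  ]
sd1 [0.4541 0.0372 0.01  ]
sd2 [0.2884 0.0289 0.005 ]
```

View pics/topc.png

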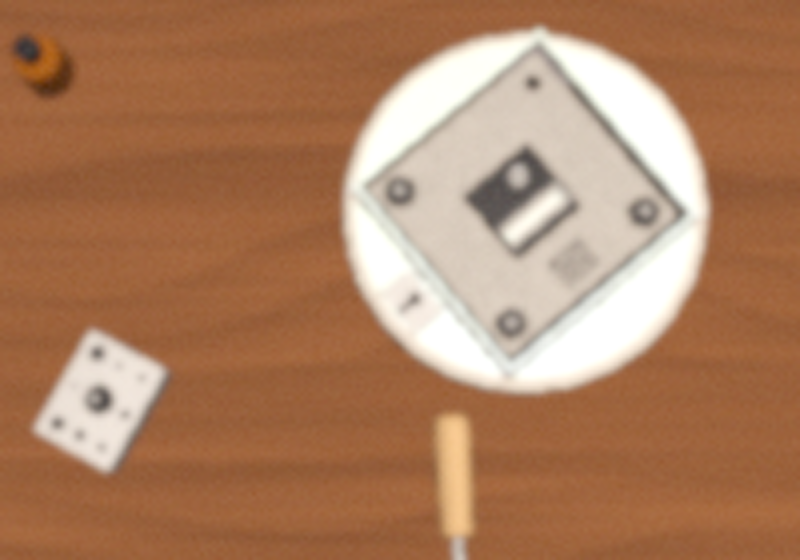

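Request:
move_arm([
  {"delta_rot": [0, 0, 2.3], "delta_pos": [2.03, -3.38, -0.7], "hand": 6},
  {"delta_rot": [0, 0, 2.3], "delta_pos": [2.03, -3.38, -0.7], "hand": 6},
  {"delta_rot": [0, 0, 2.3], "delta_pos": [2.03, -3.38, -0.7], "hand": 6},
  {"delta_rot": [0, 0, 2.3], "delta_pos": [2.03, -3.38, -0.7], "hand": 6},
  {"delta_rot": [0, 0, 2.3], "delta_pos": [2.03, -3.38, -0.7], "hand": 6},
  {"delta_rot": [0, 0, 2.3], "delta_pos": [2.03, -3.38, -0.7], "hand": 6},
  {"delta_rot": [0, 0, 2.3], "delta_pos": [2.03, -3.38, -0.7], "hand": 6},
  {"delta_rot": [0, 0, 2.3], "delta_pos": [2.03, -3.38, -0.7], "hand": 6},
  {"delta_rot": [0, 0, 2.3], "delta_pos": [2.03, -3.38, -0.7], "hand": 6},
  {"delta_rot": [0, 0, 2.3], "delta_pos": [2.03, -3.38, -0.7], "hand": 6},
])

```text
t: 1.15
eef_pos: [0.4675, 0.2817, 0.1494]
ee_rot: [-3.142, -0.0, 0.002]
force: [0.5, 0.1, -1.0]
width: 0.0596
```

Run:
```python
from h import *
s=get_state();print(s['eef_pos'],s['ee_rot'],s['q'],np.abs(s['qd']).max())
s=get_state();im=grab_frame("wrist");np.save("w1.npy",np.r_[s['eef_pos'],s['ee_rot']])
cv2.imwrite("pics/w1.png",im)
```

```text
[0.4674648  0.28170771 0.14941273] [-3.14154515e+00 -4.49391102e-06  1.51022943e-03] [ 9.01417589e-01  2.05465209e-01 -3.72791101e-01 -3.10640654e-05
 -9.92500014e-01  6.70905947e-01] 1.1049674860181649
```

View pics/w1.png

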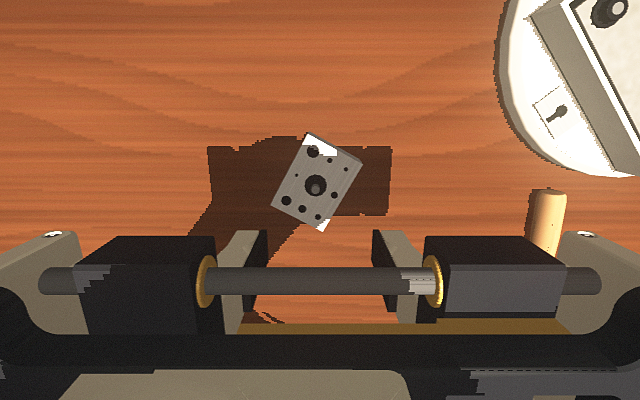

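Run:
```python
from h import *
get_state();grab_frame("wrist")
s=get_state();im=grab_frame("wrist");np.save("w2.npy",np.r_[s['eef_pos'],s['ee_rot']])
print(s['eef_pos'],s['ee_rot'],np.abs(s['qd']).max(),s['force'])
crop(im,255,120,375,240,5,"pics/w2c.png")
```

```text
[0.46760652 0.27926166 0.14843788] [ 3.13959359e+00  1.88242403e-03 -2.87768539e-03] 0.10291621389290194 [-0.11738895 -0.19749691  0.12268297]
```

View pics/w2c.png

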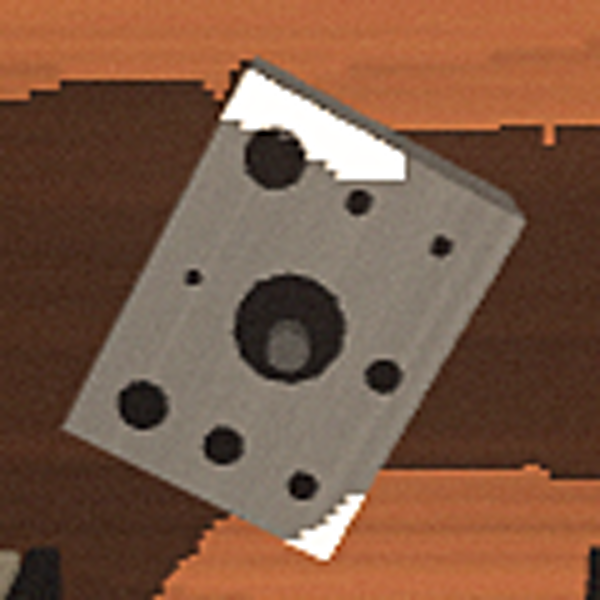

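Run:
```python
from h import *
a=np.load("w2.npy");s=dict(eef_pos=a[:3],ee_rot=a[3:])
f=lambda u,v:((u+.5)/5-.5+255,(v+.5)/5-.5+120)
print(ray("wrist",f(290,327),.0325,s),ray("wrist",f(288,346),.0475,s))
c=[(250,62),(525,218),(328,560),(63,430)]
print(np.mean([ray("wrist",f(*p),.03,s) for p in c],0))
print(ray("top",(190+99.5/4-.5,130+399.5/4-.5),.0475))
print(get_state()['eef_pos'])
```

```text
[0.46855474 0.28514542 0.0325    ] [0.46908565 0.2852134  0.0475    ]
[0.46828808 0.28519178 0.03      ]
[0.4685669  0.28201344 0.0475    ]
[0.46745176 0.2810044  0.14901038]
```

Request:
move_arm([
  {"delta_rot": [0, 0, 0], "delta_pos": [0.1, 0.2, -1.0], "hand": 5},
  {"delta_rot": [0, 0, 0], "delta_pos": [0, 0, -2.0], "hand": 5},
  {"delta_rot": [0, 0, 0], "delta_pos": [0, 0, -2.0], "hand": 5},
  {"delta_rot": [0, 0, 0], "delta_pos": [0, 0, -1.5], "hand": 5},
  {"delta_rot": [0, 0, 0], "delta_pos": [0, 0, -1.0], "hand": 5},
  {"delta_rot": [0, 0, 0], "delta_pos": [0, 0, -0.5], "hand": 5},
  {"delta_rot": [0, 0, 0], "delta_pos": [0, 0, 0], "hand": 5},
  {"delta_rot": [0, 0, 0], "delta_pos": [0, 0, 0], "hand": 5},
  {"delta_rot": [0, 0, 0], "delta_pos": [0, 0, 0], "hand": 5},
  {"delta_rot": [0, 0, 0], "delta_pos": [0, 0, 0], "hand": 5},
])

```text
t: 2.3
eef_pos: [0.4683, 0.2855, 0.0703]
ee_rot: [-3.141, -0.001, -0.0]
force: [-0.7, 1.3, 0.2]
width: 0.0503
```

Run:
```python
from h import *
for i in range(2):
    s=get_state();im=grab_frame("wrist");print(s['eef_pos'],s['ee_rot'],np.abs(s['qd']).max(),s['force'])
cv2.imwrite("pics/w3.png",im)
```

```text
[0.46826314 0.2855052  0.07030097] [-3.14069598e+00 -7.74664910e-04 -3.77085721e-04] 0.003039930763827548 [-0.6679327   1.31642795  0.19275978]
[0.46821935 0.28543091 0.07022363] [-3.14078598e+00 -6.87435788e-04 -4.45720992e-04] 0.003784391501901293 [ 0.38796867 -0.07379104 -0.50502465]
```

View pics/w3.png

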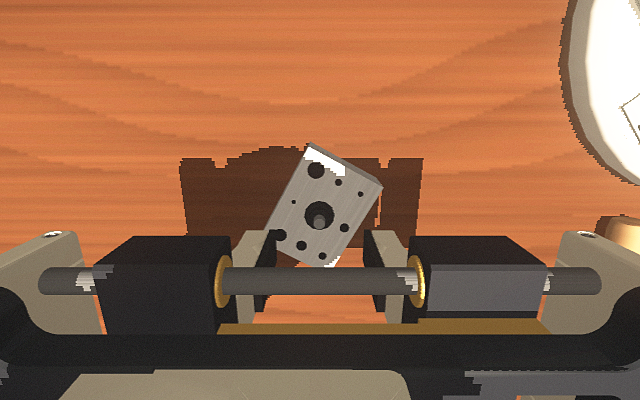

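Request:
move_arm([
  {"delta_rot": [0, 0, 0], "delta_pos": [0.05, 0, -0.4], "hand": 4},
  {"delta_rot": [0, 0, 0], "delta_pos": [0, 0, -0.4], "hand": 4},
  {"delta_rot": [0, 0, 0], "delta_pos": [0, 0, -0.3], "hand": 4},
  {"delta_rot": [0, 0, 0], "delta_pos": [0, 0, -0.2], "hand": 4},
  {"delta_rot": [0, 0, 0], "delta_pos": [0, 0, -0.15], "hand": 4},
  {"delta_rot": [0, 0, 0], "delta_pos": [0, 0, 0], "hand": 4},
  {"delta_rot": [0, 0, 0], "delta_pos": [0, 0, 0], "hand": 3},
  {"delta_rot": [0, 0, 0], "delta_pos": [0, 0, 0], "hand": 3},
  {"delta_rot": [0, 0, 0], "delta_pos": [0, 0, 0], "hand": 3},
  {"delta_rot": [0, 0, 0], "delta_pos": [0, 0, 0], "hand": 3},
])

```text
t: 3.4
eef_pos: [0.4685, 0.2853, 0.0553]
ee_rot: [-3.141, -0.0, -0.0]
force: [-0.4, -1.3, -0.7]
width: 0.0299
```

Run:
```python
from h import *
for i in range(1):
    s=get_state();im=grab_frame("wrist");print(s['eef_pos'],s['ee_rot'],np.abs(s['qd']).max(),s['force'])
crop(im,230,130,410,270,4,"pics/w4.png")
```

```text
[0.46852964 0.28527118 0.05527822] [-3.14142409e+00 -1.37340962e-04 -4.10292830e-04] 0.0019654915238146906 [-0.43076108 -1.2745205  -0.67056069]
```

View pics/w4.png

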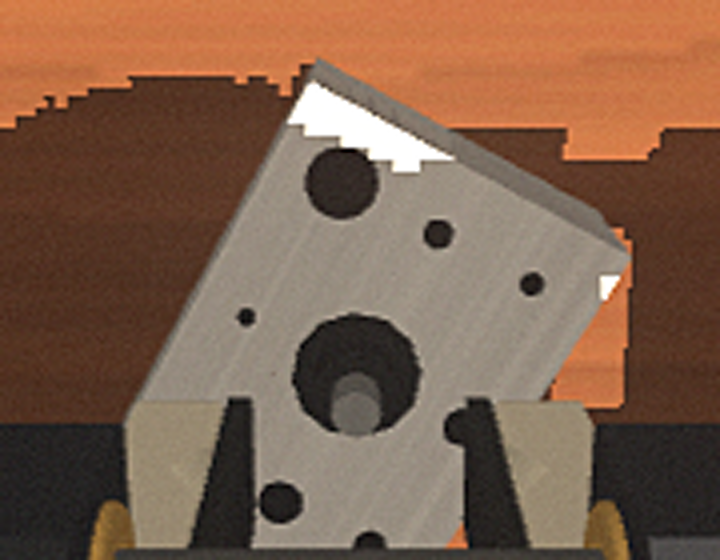

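Request:
move_arm([
  {"delta_rot": [0, 0, 0], "delta_pos": [0, 0, 0], "hand": 2},
  {"delta_rot": [0, 0, 0], "delta_pos": [0, 0, 0], "hand": 1.6},
  {"delta_rot": [0, 0, 0], "delta_pos": [0, 0, 0], "hand": 1.0},
  {"delta_rot": [0, 0, 0], "delta_pos": [0, 0, 0], "hand": 1.0},
  {"delta_rot": [0, 0, 0], "delta_pos": [0, 0, 0], "hand": 1.0},
  {"delta_rot": [0, 0, 0], "delta_pos": [0, 0, 0.2], "hand": 1.0},
  {"delta_rot": [0, 0, 0], "delta_pos": [0, 0, 0.5], "hand": 1.0},
  {"delta_rot": [0, 0, 0], "delta_pos": [0, 0, 1.0], "hand": 1.0},
  {"delta_rot": [0, 0, 0], "delta_pos": [0, 0, 2.0], "hand": 1.0},
  {"delta_rot": [0, 0, 0], "delta_pos": [0, 0, 3.0], "hand": 1.0},
], force=30)

```text
t: 4.45
eef_pos: [0.4678, 0.2845, 0.1224]
ee_rot: [3.14, 0.002, -0.001]
force: [0.4, 0.5, -0.9]
width: 0.0103
```

Run:
```python
from h import *
grab_frame("wrist")
s=get_state();im=grab_frame("wrist");print(s['eef_pos'],s['ee_rot'],np.abs(s['qd']).max(),s['force'],s['width'])
cv2.imwrite("pics/w5f.png",im)
crop(im,230,130,410,270,4,"pics/w5.png")
```

```text
[0.47051308 0.28670137 0.12852648] [-3.13803440e+00 -4.98697418e-03  8.32843672e-04] 0.11880213550034857 [2.33995396 1.50976319 5.6158422 ] 0.009861101727015294
```

View pics/w5.png

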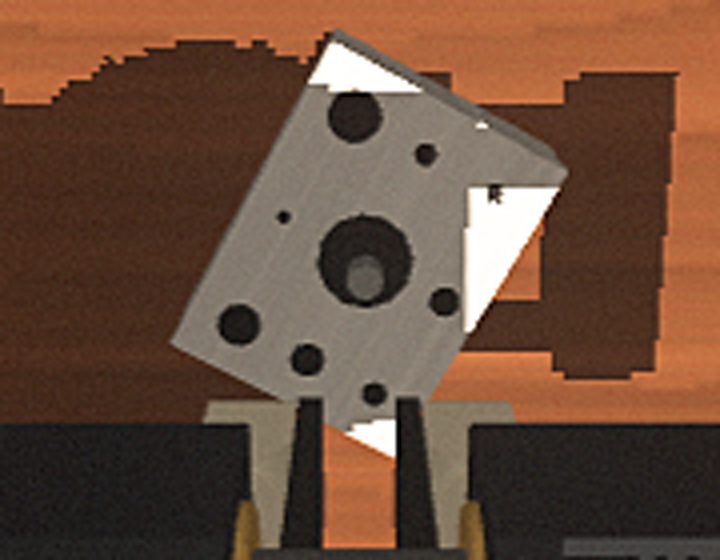

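Request:
move_arm([
  {"delta_rot": [0, 0, 0], "delta_pos": [0, 0, 0], "hand": 3.5},
  {"delta_rot": [0, 0, 0], "delta_pos": [0, 0, 0], "hand": 3.5},
  {"delta_rot": [0, 0, 0], "delta_pos": [0, 0, -1.5], "hand": 3.5},
  {"delta_rot": [0, 0, 0], "delta_pos": [0, 0, -1.5], "hand": 3.5},
  {"delta_rot": [0, 0, 0], "delta_pos": [0, 0, -1], "hand": 3.5},
  {"delta_rot": [0, 0, 0], "delta_pos": [0, 0, -0.7], "hand": 3.5},
  {"delta_rot": [0, 0, 0], "delta_pos": [0, 0, -0.3], "hand": 3.5},
  {"delta_rot": [0, 0, 0], "delta_pos": [0, 0, 0], "hand": 3.5},
  {"delta_rot": [0, 0, 0], "delta_pos": [0, 0, 0], "hand": 3.5},
  {"delta_rot": [0, 0, 0], "delta_pos": [0, 0, 0], "hand": 3.5},
])

```text
t: 5.55
eef_pos: [0.4688, 0.2855, 0.0727]
ee_rot: [-3.141, -0.001, -0.0]
force: [0.4, -0.7, -0.3]
width: 0.0349
```

Run:
```python
from h import *
s=get_state();im=grab_frame("wrist");print(s['eef_pos'],s['ee_rot'],np.abs(s['qd']).max(),s['force'],s['width'])
crop(im,230,130,410,270,4,"pics/w6.png")
```

```text
[0.4687643  0.28550559 0.07270363] [-3.14088752e+00 -6.62791617e-04 -3.31996055e-04] 0.0030319749554016187 [ 0.36612155 -0.7157748  -0.34646439] 0.03492879305370215
```

View pics/w6.png

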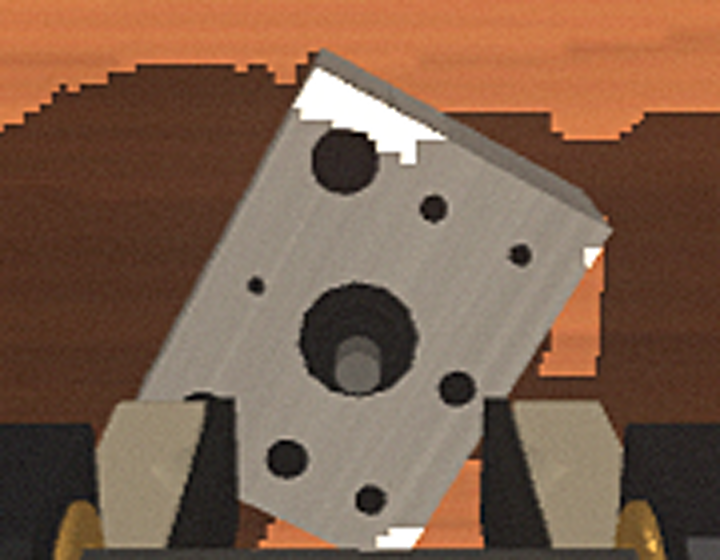

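Request:
move_arm([
  {"delta_rot": [0, 0, 0], "delta_pos": [0, 0, -0.5], "hand": 3.2},
  {"delta_rot": [0, 0, 0], "delta_pos": [0, 0, -0.5], "hand": 3.0},
  {"delta_rot": [0, 0, 0], "delta_pos": [0, 0, -0.4], "hand": 3.0},
  {"delta_rot": [0, 0, 0], "delta_pos": [0, 0, -0.2], "hand": 2.6},
  {"delta_rot": [0, 0, 0], "delta_pos": [0, 0, -0.12], "hand": 2.4},
  {"delta_rot": [0, 0, 0], "delta_pos": [0, 0, 0], "hand": 2.2},
  {"delta_rot": [0, 0, 0], "delta_pos": [0, 0, 0], "hand": 1.0},
  {"delta_rot": [0, 0, 0], "delta_pos": [0, 0, 0], "hand": 1.0},
  {"delta_rot": [0, 0, 0], "delta_pos": [0, 0, 0], "hand": 1.0},
  {"delta_rot": [0, 0, 0], "delta_pos": [0, 0, 0], "hand": 1.0},
], force=30)

```text
t: 6.6
eef_pos: [0.4685, 0.2853, 0.0551]
ee_rot: [-3.141, -0.0, -0.0]
force: [0.4, 0.8, 0.4]
width: 0.0101
```

Run:
```python
from h import *
s=get_state();im=grab_frame("wrist");print(s['eef_pos'],s['ee_rot'],np.abs(s['qd']).max(),s['force'],s['width'])
```

```text
[0.46853634 0.28526546 0.05508505] [-3.14141854e+00 -1.55361980e-04 -3.82622978e-04] 0.0020037519872757367 [0.44453954 0.83754214 0.3532947 ] 0.010147070579043767
```

Run:
```python
from h import *
im=grab_frame("wrist");cv2.imwrite("pics/w7.png",im)
crop(im,230,130,410,270,4,"pics/w7c.png")
im=grab_frame("scene");c=proj("scene",[.4685,.285,.05]);print(c);x,y=c.astype(int)
crop(im,x-60,y-50,x+60,y+40,6,"pics/s7.png")
```

```text
[385.91063902 163.50828431]
```

View pics/w7c.png

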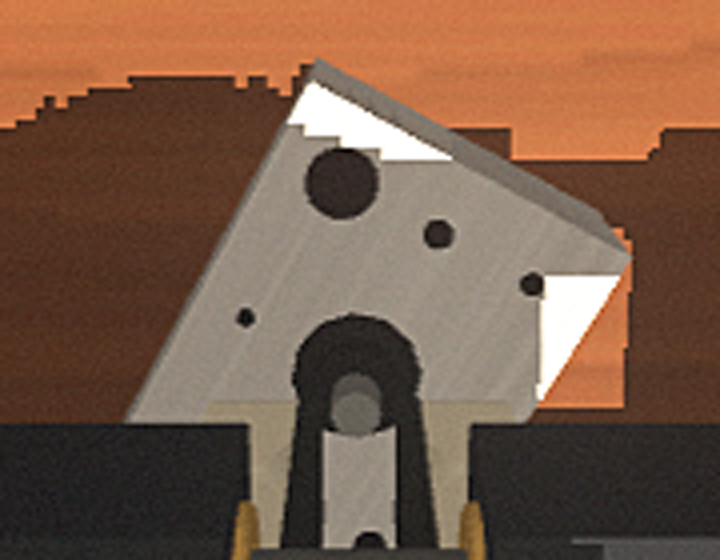

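View pics/s7.png

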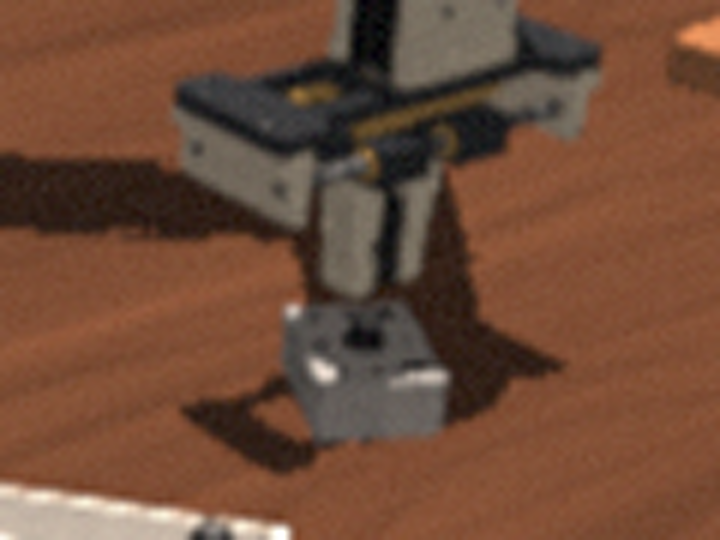

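Run:
```python
from h import *
s=get_state()
T=np.eye(4);T[:3,:3]=R.from_euler("xyz",s["ee_rot"]).as_matrix();T[:3,3]=s["eef_pos"]
def t(p): return (T@np.r_[p,1])[:3]
for n in [(0,0,.022),(.0095,.005,.022),(-.0095,.005,.022),(.0095,-.005,.022),(.0095,.005,-.02),(0,0,0)]:
    p=t(n);w=proj("wrist",p,s);sc=proj("scene",p)
    print(n,"wristcrop",((w-[230,130])*4).round(),"scenecrop",((sc-[385-60,163-50])*6).round())
for z in(.0325,.0395,.0475):
    p=[.4686,.285,z]
    print(z,((proj("wrist",p,s)-[230,130])*4).round(),((proj("scene",p)-[325,113])*6).round())
```

```text
(0, 0, 0.022) wristcrop [355. 375.] scenecrop [362. 335.]
(0.0095, 0.005, 0.022) wristcrop [385. 322.] scenecrop [368. 345.]
(-0.0095, 0.005, 0.022) wristcrop [384. 427.] scenecrop [341. 330.]
(0.0095, -0.005, 0.022) wristcrop [325. 322.] scenecrop [384. 340.]
(0.0095, 0.005, -0.02) wristcrop [392. 432.] scenecrop [377. 265.]
(0, 0, 0) wristcrop [354. 432.] scenecrop [367. 293.]
0.0325 [356. 373.] [362. 336.]
0.0395 [356. 390.] [363. 323.]
0.0475 [356. 410.] [365. 308.]
```

Request:
move_arm([
  {"delta_rot": [0, 0, 0], "delta_pos": [0, 0, 0], "hand": 3.5},
  {"delta_rot": [0, 0, 0], "delta_pos": [0, 0, 0], "hand": 3.5},
  {"delta_rot": [0, 0, 0], "delta_pos": [0, 0, 0], "hand": 3.5},
  {"delta_rot": [0, 0, 0], "delta_pos": [0, 0, 0], "hand": 3.5},
  {"delta_rot": [0, 0, 0], "delta_pos": [0, 0, -0.2], "hand": 3.5},
  {"delta_rot": [0, 0, 0], "delta_pos": [0, 0, -0.2], "hand": 3.5},
  {"delta_rot": [0, 0, 0], "delta_pos": [0, 0, -0.2], "hand": 3.5},
  {"delta_rot": [0, 0, 0], "delta_pos": [0, 0, -0.2], "hand": 3.5},
  {"delta_rot": [0, 0, 0], "delta_pos": [0, 0, -0.2], "hand": 3.5},
  {"delta_rot": [0, 0, 0], "delta_pos": [0, 0, 0], "hand": 3.5},
])

```text
t: 7.75
eef_pos: [0.4683, 0.285, 0.0446]
ee_rot: [3.141, 0.0, -0.0]
force: [0.9, -0.9, 0.6]
width: 0.0349
```

Run:
```python
from h import *
s=get_state();im=grab_frame("wrist");print(s['eef_pos'],s['force'],s['width'])
crop(im,230,130,410,270,4,"pics/w8.png")
im=grab_frame("scene")
crop(im,325,113,445,203,6,"pics/s8.png")
```

```text
[0.4683389  0.28504045 0.04457865] [ 0.8919404  -0.88195744  0.60319474] 0.034861483995692895
```

View pics/w8.png

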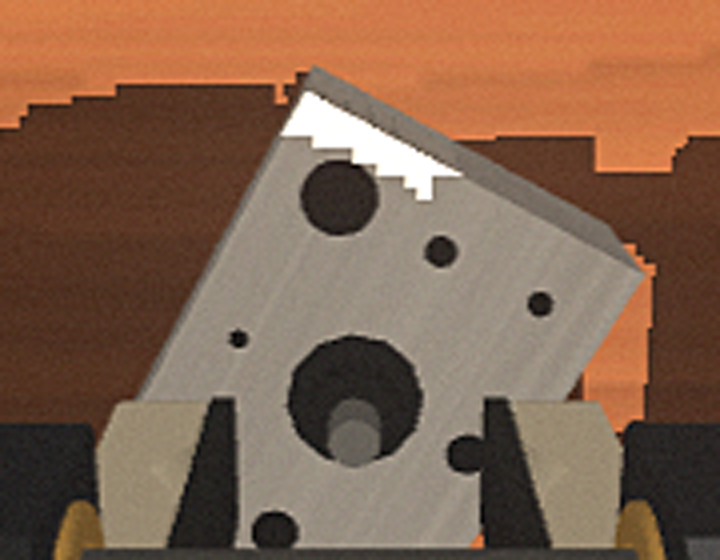

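View pics/s8.png

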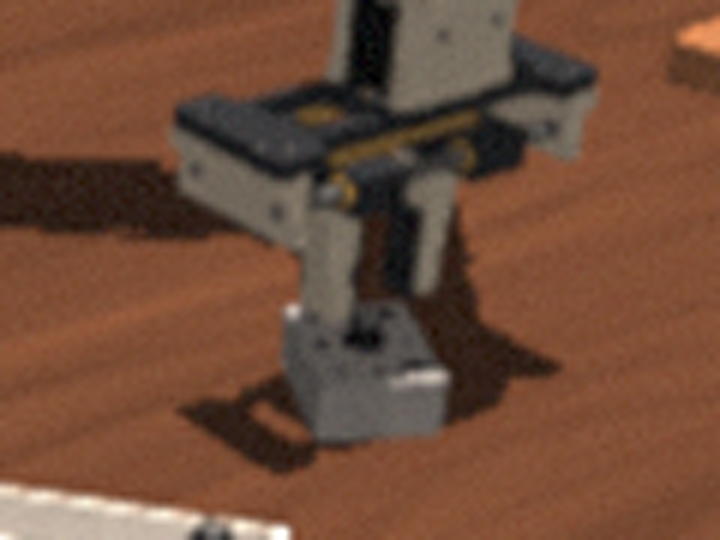

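Request:
move_arm([
  {"delta_rot": [0, 0, 0], "delta_pos": [0, 0, -0.15], "hand": 3.5},
  {"delta_rot": [0, 0, 0], "delta_pos": [0, 0, -0.15], "hand": 3.5},
  {"delta_rot": [0, 0, 0], "delta_pos": [0, 0, -0.15], "hand": 3.5},
  {"delta_rot": [0, 0, 0], "delta_pos": [0, 0, -0.15], "hand": 3.5},
  {"delta_rot": [0, 0, 0], "delta_pos": [0, 0, -0.1], "hand": 3.5},
  {"delta_rot": [0, 0, 0], "delta_pos": [0, 0, -0.1], "hand": 3.5},
  {"delta_rot": [0, 0, 0], "delta_pos": [0, 0, -0.1], "hand": 3.5},
  {"delta_rot": [0, 0, 0], "delta_pos": [0, 0, 0], "hand": 3.5},
  {"delta_rot": [0, 0, 0], "delta_pos": [0, 0, 0], "hand": 3.5},
  {"delta_rot": [0, 0, 0], "delta_pos": [0, 0, 0], "hand": 3.5},
])

```text
t: 8.85
eef_pos: [0.4685, 0.2852, 0.036]
ee_rot: [-3.142, -0.0, -0.0]
force: [-0.8, 0.3, -0.0]
width: 0.0351
```

Run:
```python
from h import *
s=get_state();im=grab_frame("wrist");print(s['eef_pos'],s['force'],s['width'])
crop(im,230,130,410,270,4,"pics/w9.png")
im=grab_frame("scene")
crop(im,325,113,445,203,6,"pics/s9.png")
```

```text
[0.46850356 0.28522941 0.03601002] [-0.83268422  0.33252804 -0.02249361] 0.03513776782546869
```

View pics/w9.png

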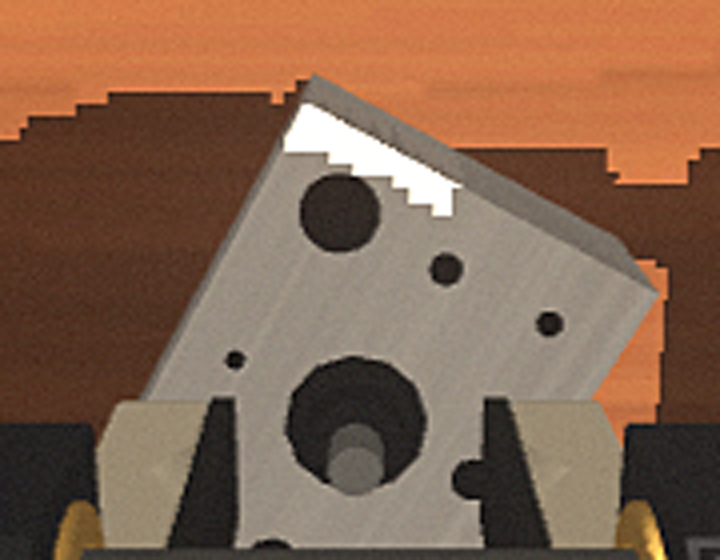

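View pics/s9.png

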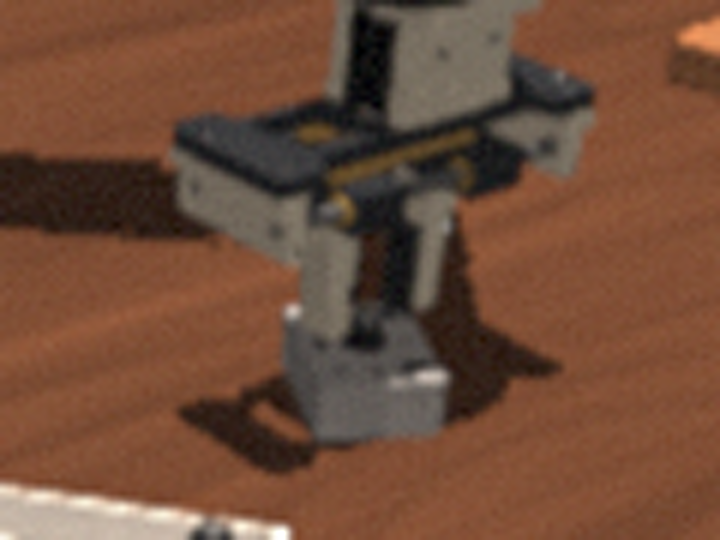

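Request:
move_arm([
  {"delta_rot": [0, 0, 0], "delta_pos": [0, 0, -0.1], "hand": 3.5},
  {"delta_rot": [0, 0, 0], "delta_pos": [0, 0, -0.1], "hand": 3.5},
  {"delta_rot": [0, 0, 0], "delta_pos": [0, 0, -0.1], "hand": 3.5},
  {"delta_rot": [0, 0, 0], "delta_pos": [0, 0, -0.1], "hand": 3.5},
  {"delta_rot": [0, 0, 0], "delta_pos": [0, 0, -0.1], "hand": 3.5},
  {"delta_rot": [0, 0, 0], "delta_pos": [0, 0, -0.05], "hand": 3.5},
  {"delta_rot": [0, 0, 0], "delta_pos": [0, 0, -0.05], "hand": 3.5},
  {"delta_rot": [0, 0, 0], "delta_pos": [0, 0, 0], "hand": 3.5},
  {"delta_rot": [0, 0, 0], "delta_pos": [0, 0, 0], "hand": 3.5},
  {"delta_rot": [0, 0, 0], "delta_pos": [0, 0, 0], "hand": 3.5},
])

```text
t: 9.95
eef_pos: [0.4685, 0.2852, 0.03]
ee_rot: [-3.142, -0.0, -0.0]
force: [-0.5, -0.1, 0.7]
width: 0.035
```

Run:
```python
from h import *
s=get_state();im=grab_frame("wrist");print(s['eef_pos'],s['force'],s['width'])
crop(im,230,130,410,270,4,"pics/w10.png")
im=grab_frame("scene")
crop(im,325,113,445,203,6,"pics/s10.png")
```

```text
[0.46850754 0.28524093 0.03001645] [-0.47025574 -0.14773066  0.67345639] 0.03497488989039388
```

View pics/w10.png

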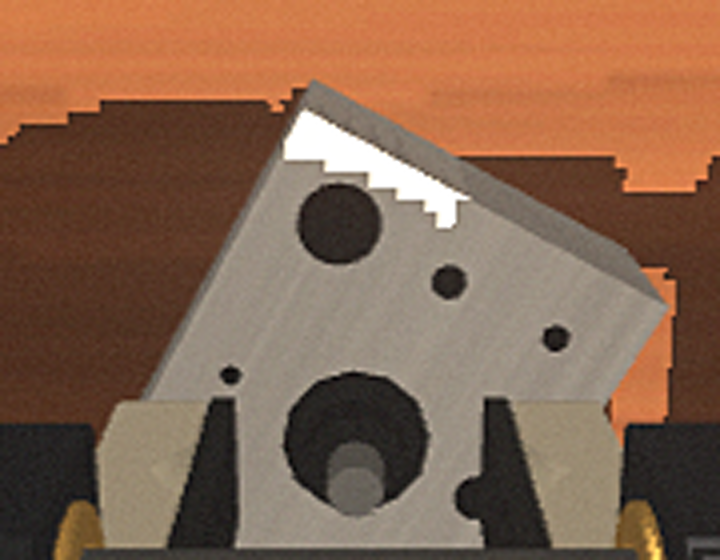

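View pics/s10.png

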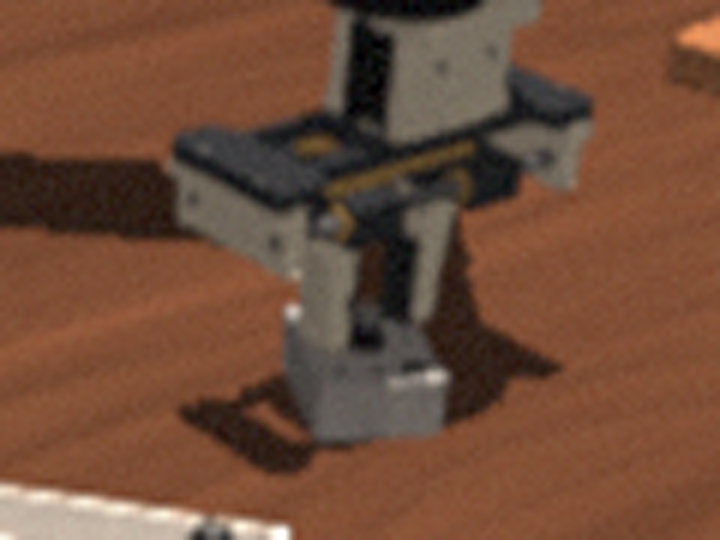

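Request:
move_arm([
  {"delta_rot": [0, 0, 0], "delta_pos": [0, 0, -0.05], "hand": 3.5},
  {"delta_rot": [0, 0, 0], "delta_pos": [0, 0, -0.05], "hand": 3.5},
  {"delta_rot": [0, 0, 0], "delta_pos": [0, 0, -0.05], "hand": 3.5},
  {"delta_rot": [0, 0, 0], "delta_pos": [0, 0, -0.05], "hand": 3.5},
  {"delta_rot": [0, 0, 0], "delta_pos": [0, 0, -0.05], "hand": 3.5},
  {"delta_rot": [0, 0, 0], "delta_pos": [0, 0, -0.05], "hand": 3.5},
  {"delta_rot": [0, 0, 0], "delta_pos": [0, 0, 0], "hand": 3.5},
  {"delta_rot": [0, 0, 0], "delta_pos": [0, 0, 0], "hand": 3.5},
  {"delta_rot": [0, 0, 0], "delta_pos": [0, 0, 0], "hand": 3.5},
  {"delta_rot": [0, 0, 0], "delta_pos": [0, 0, 0], "hand": 3.5},
])

```text
t: 11.05
eef_pos: [0.4685, 0.2852, 0.027]
ee_rot: [-3.142, -0.0, -0.0]
force: [0.1, -0.7, -0.2]
width: 0.0347
```

Run:
```python
from h import *
s=get_state();print(s['eef_pos'],s['force'],s['width'])
im=grab_frame("scene")
crop(im,325,113,445,203,6,"pics/s11.png")
im=grab_frame("wrist");cv2.imwrite("pics/w11.png",im)
```

```text
[0.46849618 0.28523587 0.02698791] [ 0.10370442 -0.7312436  -0.21083933] 0.03472650921551307
```

View pics/s11.png

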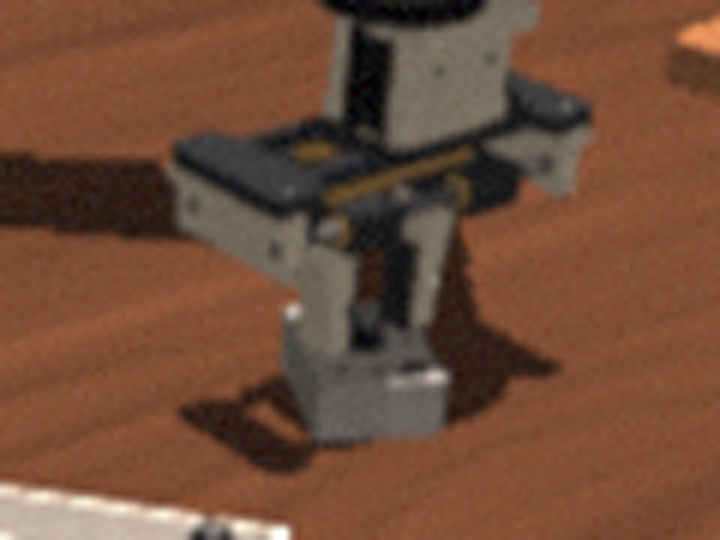

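View pics/w11.png

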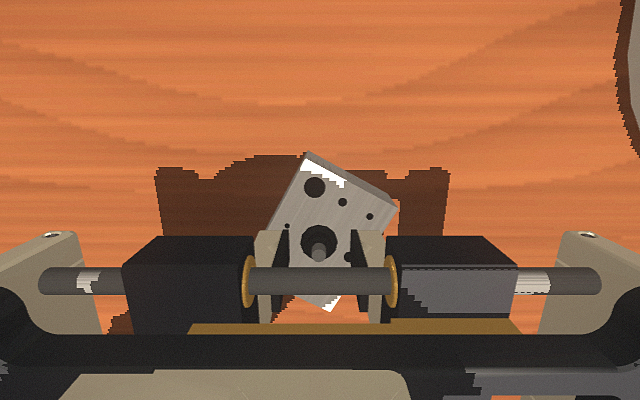

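Request:
move_arm([
  {"delta_rot": [0, 0, 0], "delta_pos": [0, 0, 0], "hand": 1.2},
  {"delta_rot": [0, 0, 0], "delta_pos": [0, 0, 0], "hand": 1.2},
  {"delta_rot": [0, 0, 0], "delta_pos": [0, 0, 0], "hand": 1.2},
  {"delta_rot": [0, 0, 0], "delta_pos": [0, 0, 0], "hand": 1.2},
  {"delta_rot": [0, 0, 0], "delta_pos": [0, 0, 0], "hand": 1.2},
  {"delta_rot": [0, 0, 0], "delta_pos": [0, 0, 0], "hand": 1.2},
  {"delta_rot": [0, 0, 0], "delta_pos": [0, 0, 0], "hand": 1.2},
  {"delta_rot": [0, 0, 0], "delta_pos": [0, 0, 0], "hand": 1.2},
  {"delta_rot": [0, 0, 0], "delta_pos": [0, 0, 0], "hand": 1.2},
  {"delta_rot": [0, 0, 0], "delta_pos": [0, 0, 0], "hand": 1.2},
], force=8)

```text
t: 12.15
eef_pos: [0.4685, 0.2852, 0.027]
ee_rot: [-3.142, -0.0, -0.0]
force: [0.3, -0.2, 0.3]
width: 0.0142
```

Run:
```python
from h import *
s=get_state();print(s['eef_pos'],s['force'],s['moment'],s['width'])
im=grab_frame("wrist");crop(im,230,180,410,320,4,"pics/w12.png")
```

```text
[0.46848196 0.2852182  0.02696341] [ 0.30755045 -0.22160708  0.27237373] [-0.03958322 -0.04581983 -0.03159589] 0.014216692424681644
```

View pics/w12.png

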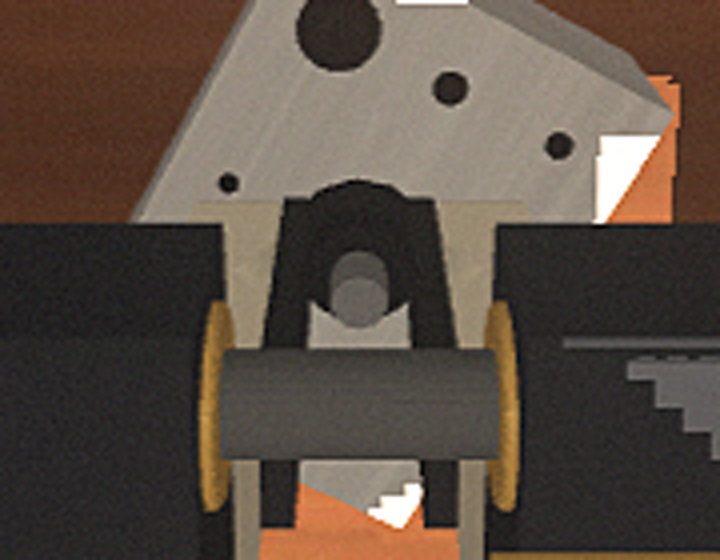

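Request:
move_arm([
  {"delta_rot": [0, 0, 0], "delta_pos": [0, 0, 0], "hand": 1.0},
  {"delta_rot": [0, 0, 0], "delta_pos": [0, 0, 0], "hand": 1.0},
  {"delta_rot": [0, 0, 0], "delta_pos": [0, 0, 0.1], "hand": 1.0},
  {"delta_rot": [0, 0, 0], "delta_pos": [0, 0, 0.2], "hand": 1.0},
  {"delta_rot": [0, 0, 0], "delta_pos": [0, 0, 0.5], "hand": 1.0},
  {"delta_rot": [0, 0, 0], "delta_pos": [0, 0, 1], "hand": 1.0},
  {"delta_rot": [0, 0, 0], "delta_pos": [0, 0, 2], "hand": 1.0},
  {"delta_rot": [0, 0, 0], "delta_pos": [0, 0, 2.5], "hand": 1.0},
  {"delta_rot": [0, 0, 0], "delta_pos": [0, 0, 1.5], "hand": 1.0},
  {"delta_rot": [0, 0, 0], "delta_pos": [0, 0, 0.7], "hand": 1.0},
], force=30)

```text
t: 13.2
eef_pos: [0.4692, 0.286, 0.1145]
ee_rot: [-3.139, -0.002, -0.0]
force: [0.7, 0.4, -0.7]
width: 0.013
```

Run:
```python
from h import *
grab_frame("scene")
s=get_state();print(s['eef_pos'],s['ee_rot'],s['force'],s['width'],s['q'])
im=grab_frame("wrist");crop(im,230,180,410,320,4,"pics/w13.png")
im=grab_frame("scene");crop(im,325,83,445,173,6,"pics/s13.png")
```

```text
[0.46929951 0.28601359 0.11466134] [-3.13893611e+00 -2.57032042e-03 -1.02616790e-04] [-0.94526624 -0.16627825  0.11108304] 0.0126213771443921 [ 9.04112137e-01  2.45450746e-01 -4.10734244e-01  4.77877247e-04
 -9.10934271e-01  6.66292739e-01]
```

View pics/w13.png

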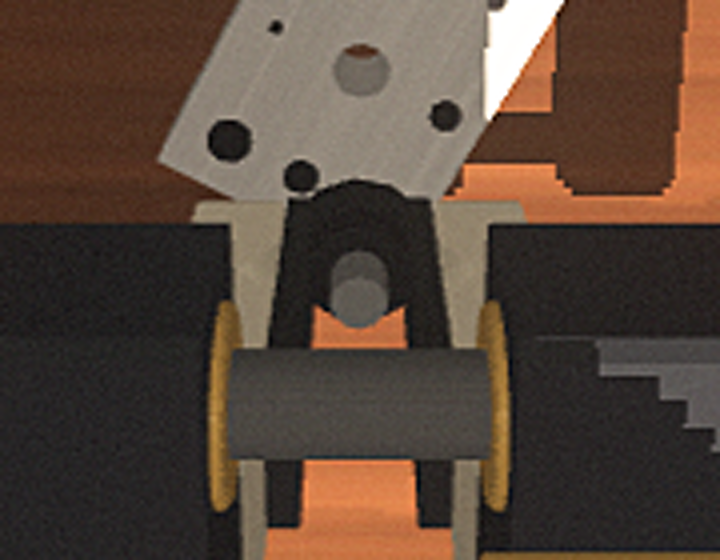

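View pics/s13.png

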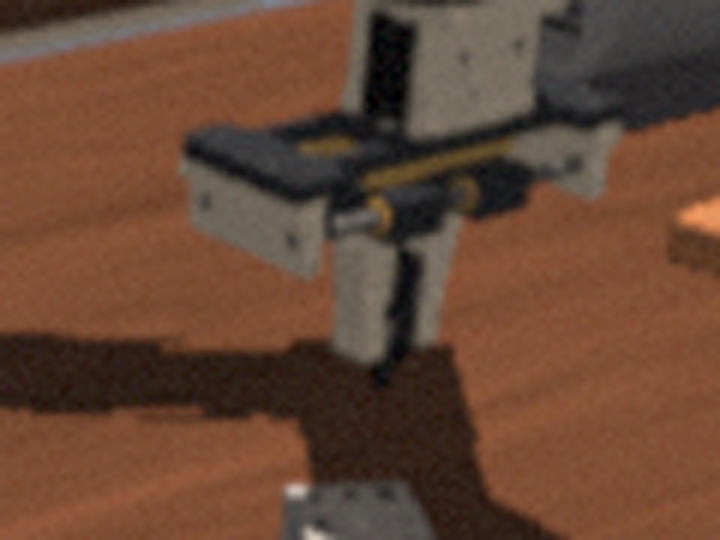

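Request:
move_arm([
  {"delta_rot": [0, 0, 0], "delta_pos": [1.2, -1.7, 1.0], "hand": 1.0},
  {"delta_rot": [0, 0, 0], "delta_pos": [2.6, -3.65, 0.7], "hand": 1.0},
  {"delta_rot": [0, 0, 0], "delta_pos": [2.6, -3.65, 0.5], "hand": 1.0},
  {"delta_rot": [0, 0, 0], "delta_pos": [2.6, -3.65, 0.1], "hand": 1.0},
  {"delta_rot": [0, 0, 0], "delta_pos": [2.6, -3.65, 0], "hand": 1.0},
  {"delta_rot": [0, 0, 0], "delta_pos": [2.6, -3.65, 0], "hand": 1.0},
  {"delta_rot": [0, 0, 0], "delta_pos": [2.6, -3.65, 0], "hand": 1.0},
  {"delta_rot": [0, 0, 0], "delta_pos": [2.6, -3.65, 0], "hand": 1.0},
  {"delta_rot": [0, 0, 0], "delta_pos": [1.7, -2.3, 0], "hand": 1.0},
  {"delta_rot": [0, 0, 0], "delta_pos": [0.8, -1.15, 0], "hand": 1.0},
])

```text
t: 14.35
eef_pos: [0.6878, -0.0243, 0.1328]
ee_rot: [3.141, 0.003, -0.003]
force: [0.3, 0.0, -0.1]
width: 0.0127
```

Run:
```python
from h import *
for i in range(5): grab_frame("top")
s=get_state();print(s['eef_pos'],s['ee_rot'],s['force'],s['width'],s['q'],abs(s['qd']).max())
im=grab_frame("wrist");np.save("w14.npy",np.r_[s['eef_pos'],s['ee_rot']])
cv2.imwrite("pics/w14.png",im);crop(im,240,150,400,290,5,"pics/w14c.png")
```

```text
[ 0.68671621 -0.02104099  0.13427485] [-3.14156680e+00  1.22622317e-03  1.73965595e-05] [-0.10408664 -0.64191505 -0.13888416] 0.012716950749781955 [ 2.52105320e-01  4.37101845e-01 -6.85559438e-02 -3.77975093e-04
 -1.06631959e+00  1.31889128e+00] 0.012155737849537088
```

View pics/w14.png

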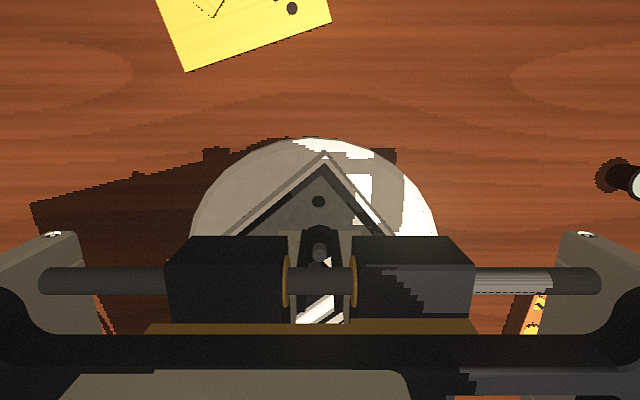

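View pics/w14c.png

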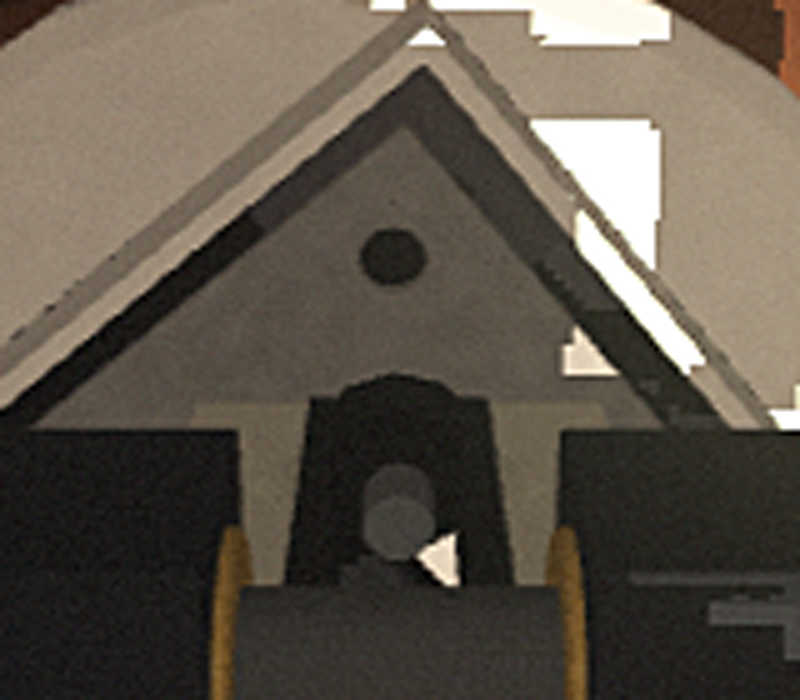

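Run:
```python
from h import *
a=np.load("w14.npy");s=dict(eef_pos=a[:3],ee_rot=a[3:])
f=lambda u,v:((u+.5)/5-.5+240,(v+.5)/5-.5+150)
z=a[2]
print("pin",ray("wrist",f(399,528),z+.0205,s),"pinbase?",ray("wrist",f(398,500),z+.0125,s),"hole",ray("wrist",f(393,257),.064,s),"tcp",a[:3])
# flange front edge
print("flange front",ray("wrist",f(398,374),z+.0055,s)-[.011,0,0])
# same from block picture w2, same method
print("top hole",ray("top",(323.1,150.4),.064))
```

```text
pin [ 0.68631394 -0.02153086  0.15477485] pinbase? [ 0.68546872 -0.02141683  0.14677485] hole [ 0.68665781 -0.02052494  0.064     ] tcp [ 0.68671621 -0.02104099  0.13427485]
flange front [ 0.68686341 -0.0214117   0.13977485]
top hole [ 0.68727436 -0.02108     0.064     ]
```

Request:
move_arm([
  {"delta_rot": [0, 0, 0], "delta_pos": [0, 0.08, -0.5], "hand": 1.0},
  {"delta_rot": [0, 0, 0], "delta_pos": [0, 0, -0.8], "hand": 1.0},
  {"delta_rot": [0, 0, 0], "delta_pos": [0, 0, -0.8], "hand": 1.0},
  {"delta_rot": [0, 0, 0], "delta_pos": [0, 0, -0.7], "hand": 1.0},
  {"delta_rot": [0, 0, 0], "delta_pos": [0, 0, -0.5], "hand": 1.0},
  {"delta_rot": [0, 0, 0], "delta_pos": [0, 0, -0.2], "hand": 1.0},
  {"delta_rot": [0, 0, 0], "delta_pos": [0, 0, 0], "hand": 1.0},
  {"delta_rot": [0, 0, 0], "delta_pos": [0, 0, 0], "hand": 1.0},
  {"delta_rot": [0, 0, 0], "delta_pos": [0, 0, 0], "hand": 1.0},
  {"delta_rot": [0, 0, 0], "delta_pos": [0, 0, 0], "hand": 1.0},
])

```text
t: 15.65
eef_pos: [0.6877, -0.021, 0.1003]
ee_rot: [-3.141, -0.001, -0.0]
force: [1.4, 0.0, 0.0]
width: 0.0134
```

Run:
```python
from h import *
s=get_state();print(s['eef_pos'],s['ee_rot'],s['force'],s['width'],abs(s['qd']).max())
im=grab_frame("wrist");np.save("w15.npy",np.r_[s['eef_pos'],s['ee_rot']])
cv2.imwrite("pics/w15.png",im);crop(im,270,180,370,270,8,"pics/w15c.png")
```

```text
[ 0.68767372 -0.02098544  0.1003247 ] [-3.14146788e+00 -5.81153798e-04 -4.26417698e-04] [1.4178172  0.03477815 0.04816133] 0.013379541403684444 0.0021218540745304073
```

View pics/w15c.png

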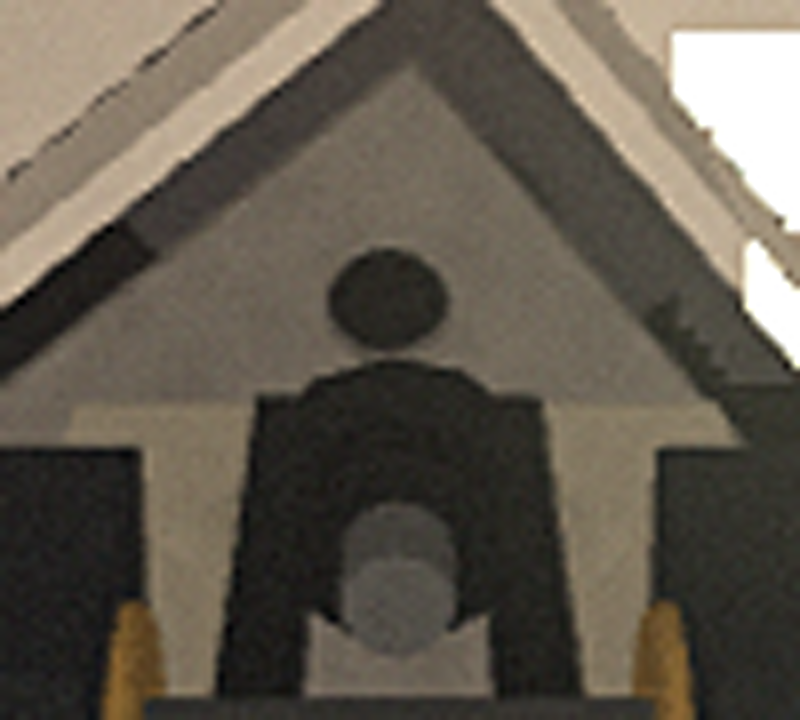

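Run:
```python
from h import *
a=np.load("w15.npy");s=dict(eef_pos=a[:3],ee_rot=a[3:])
f=lambda u,v:((u+.5)/8-.5+270,(v+.5)/8-.5+180)
z=a[2]
print("pin",ray("wrist",f(399,606),z+.0205,s),"hole",ray("wrist",f(388,298.5),.064,s),"tcp",a[:3])
print("flange front",ray("wrist",f(396,359),z+.0055,s)-[.011,0,0])
# apparent widths
w=lambda u1,u2,v,zz:np.linalg.norm(ray("wrist",f(u1,v),zz,s)-ray("wrist",f(u2,v),zz,s))
print("hole w",w(328,447,298,.064),"pin w",w(341,458,606,z+.0205))
```

```text
pin [ 0.68716819 -0.02149772  0.1208247 ] hole [ 0.6870253  -0.02050143  0.064     ] tcp [ 0.68767372 -0.02098544  0.1003247 ]
flange front [ 0.68778021 -0.02128307  0.1058247 ]
hole w 0.010687493315427026 pin w 0.007868710940900634
```

Request:
move_arm([
  {"delta_rot": [0, 0, 0], "delta_pos": [-0.03, 0.09, -0.5], "hand": 1.0},
  {"delta_rot": [0, 0, 0], "delta_pos": [0, 0, -0.6], "hand": 1.0},
  {"delta_rot": [0, 0, 0], "delta_pos": [0, 0, -0.6], "hand": 1.0},
  {"delta_rot": [0, 0, 0], "delta_pos": [0, 0, -0.3], "hand": 1.0},
  {"delta_rot": [0, 0, 0], "delta_pos": [0, 0, -0.15], "hand": 1.0},
  {"delta_rot": [0, 0, 0], "delta_pos": [0, 0, -0.1], "hand": 1.0},
  {"delta_rot": [0, 0, 0], "delta_pos": [0, 0, -0.05], "hand": 1.0},
  {"delta_rot": [0, 0, 0], "delta_pos": [0, 0, -0.05], "hand": 1.0},
  {"delta_rot": [0, 0, 0], "delta_pos": [0, 0, -0.05], "hand": 1.0},
  {"delta_rot": [0, 0, 0], "delta_pos": [0, 0, 0], "hand": 1.0},
])

```text
t: 16.7
eef_pos: [0.6872, -0.0201, 0.076]
ee_rot: [-3.142, -0.0, -0.0]
force: [0.1, 0.5, -0.5]
width: 0.0125
```

Run:
```python
from h import *
s=get_state();print(s['eef_pos'],s['ee_rot'],s['force'],s['moment'],s['width'],abs(s['qd']).max())
im=grab_frame("wrist");np.save("w16.npy",np.r_[s['eef_pos'],s['ee_rot']])
crop(im,270,180,370,270,8,"pics/w16c.png")
im=grab_frame("scene");x,y=proj("scene",[.687,-.02,.07]).astype(int);crop(im,x-50,y-60,x+50,y+30,7,"pics/s16.png")
```

```text
[ 0.68719285 -0.02008953  0.07604133] [-3.14158665e+00 -1.01769689e-04 -3.68351780e-04] [ 0.05866345  0.4505252  -0.54686633] [ 0.0051031  -0.03152116  0.01241663] 0.012518893702931981 0.0024528890007358833
```

View pics/w16c.png

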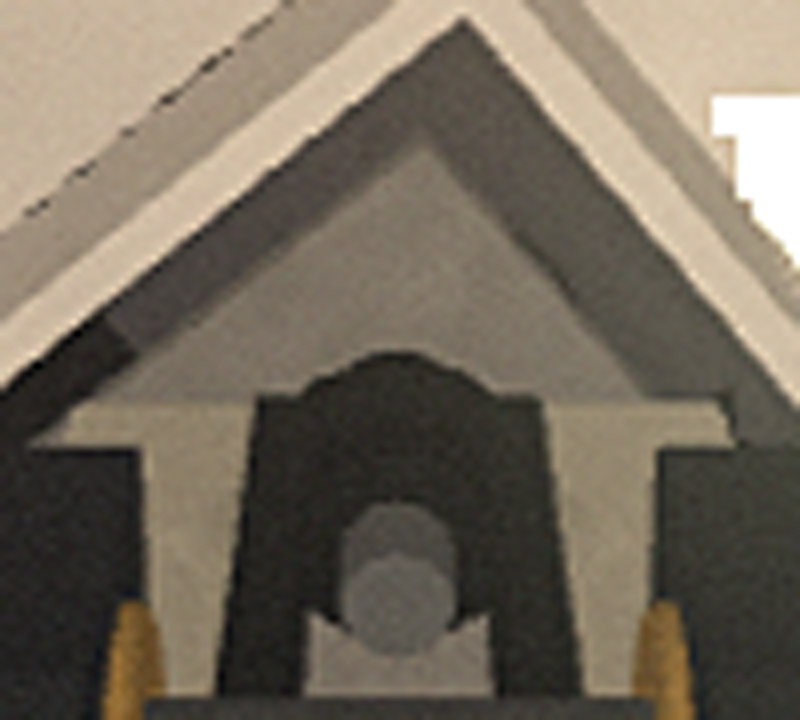

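View pics/s16.png

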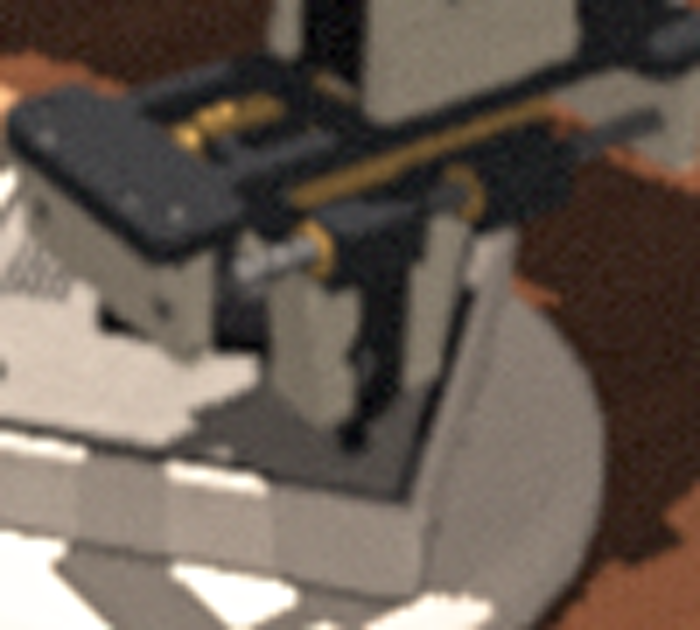

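Request:
move_arm([
  {"delta_rot": [0, 0, 0], "delta_pos": [0, 0, -0.05], "hand": 1.0},
  {"delta_rot": [0, 0, 0], "delta_pos": [0, 0, -0.05], "hand": 1.0},
  {"delta_rot": [0, 0, 0], "delta_pos": [0, 0, -0.05], "hand": 1.0},
  {"delta_rot": [0, 0, 0], "delta_pos": [0, 0, 0], "hand": 1.0},
  {"delta_rot": [0, 0, 0], "delta_pos": [0, 0, 0], "hand": 1.0},
  {"delta_rot": [0, 0, 0], "delta_pos": [0, 0, 0], "hand": 1.0},
  {"delta_rot": [0, 0, 0], "delta_pos": [0, 0, 0], "hand": 1.0},
  {"delta_rot": [0, 0, 0], "delta_pos": [0, 0, 0], "hand": 1.0},
  {"delta_rot": [0, 0, 0], "delta_pos": [0, 0, 0], "hand": 1.0},
  {"delta_rot": [0, 0, 0], "delta_pos": [0, 0, 0], "hand": 1.0},
])

```text
t: 17.8
eef_pos: [0.6872, -0.0201, 0.0744]
ee_rot: [-3.142, -0.0, -0.0]
force: [-0.4, -0.1, -0.7]
width: 0.013
```

Run:
```python
from h import *
s=get_state();print(s['eef_pos'],s['ee_rot'],s['force'],s['moment'],s['width'],abs(s['qd']).max())
```

```text
[ 0.68719351 -0.02008429  0.07444133] [-3.14158682e+00 -6.03773527e-06 -3.96947827e-04] [-0.43026865 -0.14742859 -0.66083422] [-0.01187982 -0.00851146  0.04077209] 0.012990291450777477 0.0015695642888733316
```

Request:
move_arm([
  {"delta_rot": [0, 0, 0], "delta_pos": [0, 0, -0.05], "hand": 1.0},
  {"delta_rot": [0, 0, 0], "delta_pos": [0, 0, -0.05], "hand": 1.0},
  {"delta_rot": [0, 0, 0], "delta_pos": [0, 0, -0.05], "hand": 1.0},
  {"delta_rot": [0, 0, 0], "delta_pos": [0, 0, -0.05], "hand": 1.0},
  {"delta_rot": [0, 0, 0], "delta_pos": [0, 0, -0.05], "hand": 1.0},
  {"delta_rot": [0, 0, 0], "delta_pos": [0, 0, 0], "hand": 1.0},
  {"delta_rot": [0, 0, 0], "delta_pos": [0, 0, 0], "hand": 1.0},
  {"delta_rot": [0, 0, 0], "delta_pos": [0, 0, 0], "hand": 1.0},
  {"delta_rot": [0, 0, 0], "delta_pos": [0, 0, 0], "hand": 1.0},
  {"delta_rot": [0, 0, 0], "delta_pos": [0, 0, 0], "hand": 1.0},
])

```text
t: 18.8
eef_pos: [0.6872, -0.0201, 0.072]
ee_rot: [3.142, -0.0, -0.0]
force: [0.7, 0.5, 0.0]
width: 0.013
```

Run:
```python
from h import *
s=get_state();print(s['eef_pos'],s['ee_rot'],s['force'],s['moment'],s['width'],abs(s['qd']).max())
im=grab_frame("wrist")
crop(im,270,180,370,270,8,"pics/w17c.png")
im=grab_frame("scene");x,y=proj("scene",[.687,-.02,.07]).astype(int);crop(im,x-50,y-60,x+50,y+30,7,"pics/s17.png")
```

```text
[ 0.6872051  -0.02013844  0.07197775] [ 3.14156299e+00 -4.19652699e-05 -3.93732576e-04] [0.65692667 0.49975516 0.00770132] [-0.06057332  0.03387693 -0.0246534 ] 0.013043589256404009 0.0015452827211302905
```

View pics/w17c.png

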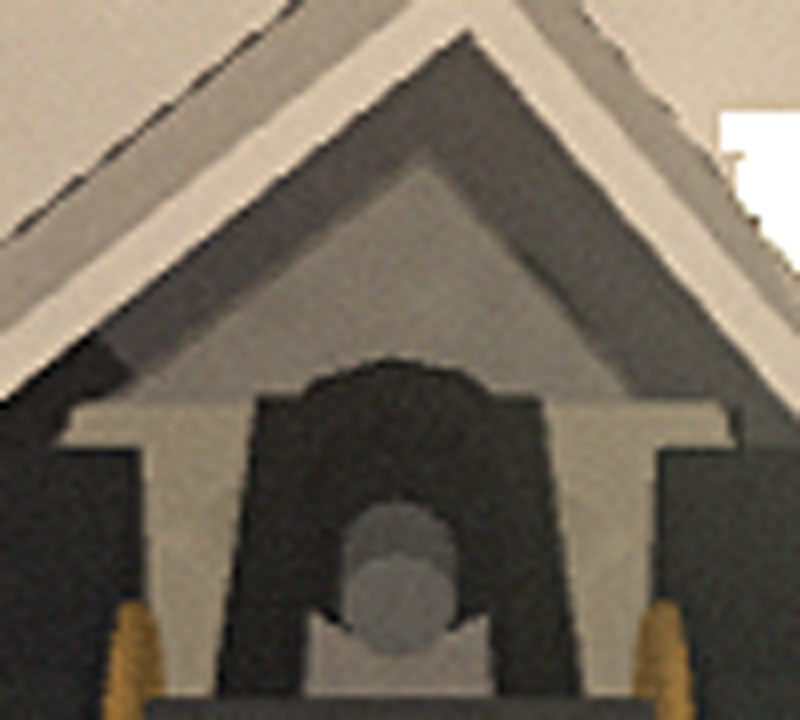

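View pics/s17.png

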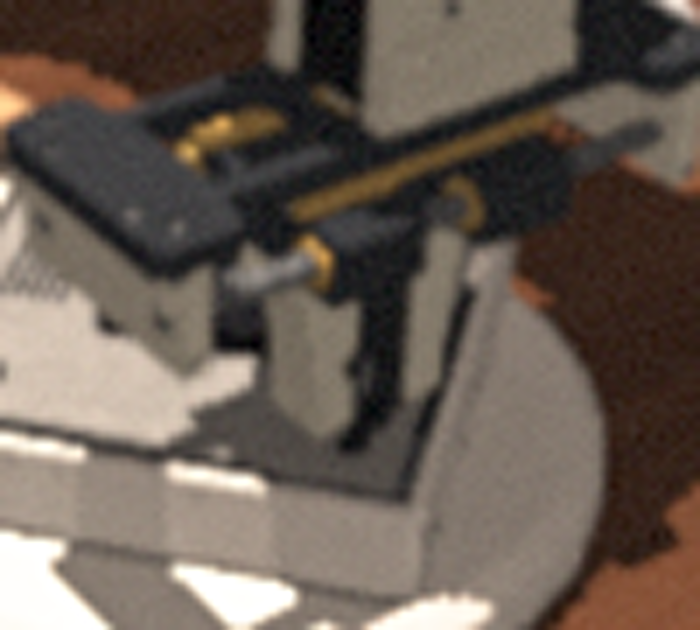

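Request:
move_arm([
  {"delta_rot": [0, 0, 0], "delta_pos": [0, 0, -0.1], "hand": 1.0},
  {"delta_rot": [0, 0, 0], "delta_pos": [0, 0, -0.1], "hand": 1.0},
  {"delta_rot": [0, 0, 0], "delta_pos": [0, 0, -0.1], "hand": 1.0},
  {"delta_rot": [0, 0, 0], "delta_pos": [0, 0, -0.1], "hand": 1.0},
  {"delta_rot": [0, 0, 0], "delta_pos": [0, 0, -0.1], "hand": 1.0},
  {"delta_rot": [0, 0, 0], "delta_pos": [0, 0, -0.1], "hand": 1.0},
  {"delta_rot": [0, 0, 0], "delta_pos": [0, 0, -0.1], "hand": 1.0},
  {"delta_rot": [0, 0, 0], "delta_pos": [0, 0, 0], "hand": 1.0},
  {"delta_rot": [0, 0, 0], "delta_pos": [0, 0, 0], "hand": 1.0},
  {"delta_rot": [0, 0, 0], "delta_pos": [0, 0, 0], "hand": 1.0},
])

```text
t: 19.9
eef_pos: [0.6872, -0.0201, 0.065]
ee_rot: [-3.142, -0.0, -0.0]
force: [0.3, 0.2, -1.2]
width: 0.0128
```

Run:
```python
from h import *
s=get_state();print(s['eef_pos'],s['ee_rot'],s['force'],s['moment'],s['width'],abs(s['qd']).max())
im=grab_frame("scene");x,y=proj("scene",[.687,-.02,.07]).astype(int);crop(im,x-50,y-60,x+50,y+30,7,"pics/s18.png")
```

```text
[ 0.68719261 -0.02005855  0.06500109] [-3.14158264e+00 -3.43786344e-05 -3.57996130e-04] [ 0.34851644  0.21695055 -1.22543742] [-0.10801968 -0.02874353  0.01634354] 0.012753667986206326 0.0016640768807030155
```

View pics/s18.png

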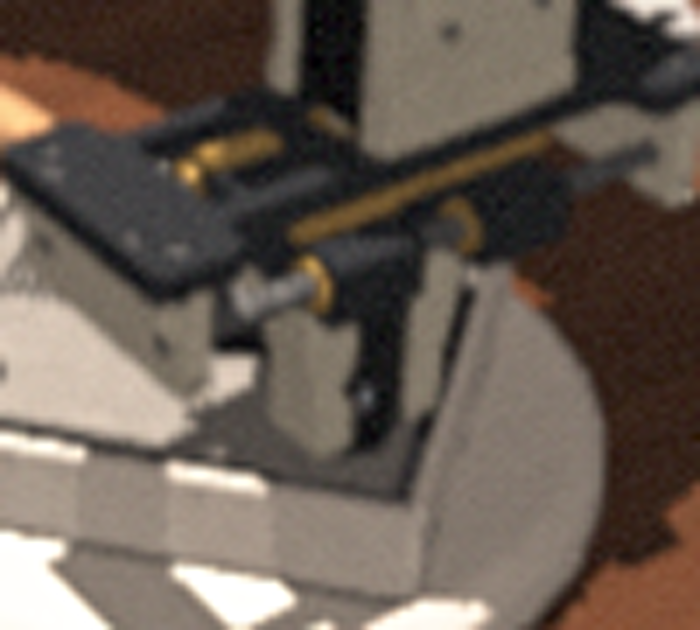

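Request:
move_arm([
  {"delta_rot": [0, 0, 0], "delta_pos": [0, 0, -0.05], "hand": 1.0},
  {"delta_rot": [0, 0, 0], "delta_pos": [0, 0, -0.05], "hand": 1.0},
  {"delta_rot": [0, 0, 0], "delta_pos": [0, 0, -0.05], "hand": 1.0},
  {"delta_rot": [0, 0, 0], "delta_pos": [0, 0, -0.05], "hand": 1.0},
  {"delta_rot": [0, 0, 0], "delta_pos": [0, 0, -0.05], "hand": 1.0},
  {"delta_rot": [0, 0, 0], "delta_pos": [0, 0, -0.05], "hand": 1.0},
  {"delta_rot": [0, 0, 0], "delta_pos": [0, 0, -0.05], "hand": 1.0},
  {"delta_rot": [0, 0, 0], "delta_pos": [0, 0, -0.02], "hand": 1.0},
  {"delta_rot": [0, 0, 0], "delta_pos": [0, 0, 0], "hand": 1.0},
  {"delta_rot": [0, 0, 0], "delta_pos": [0, 0, 0], "hand": 1.0},
])

```text
t: 20.95
eef_pos: [0.6872, -0.0201, 0.0613]
ee_rot: [3.142, 0.0, -0.0]
force: [0.5, 0.7, -0.5]
width: 0.0128
```

Run:
```python
from h import *
s=get_state();print(s['eef_pos'],s['ee_rot'],s['force'],s['moment'],s['width'],abs(s['qd']).max())
```

```text
[ 0.68717034 -0.02009248  0.06125082] [ 3.14158627e+00  3.51299167e-05 -3.89641094e-04] [ 0.50942229  0.65430966 -0.50924665] [-0.0141021   0.02718563  0.00450073] 0.01276731215478847 0.0017384689085500422
```

Still free; feel for the seat in small steps.

Request:
move_arm([
  {"delta_rot": [0, 0, 0], "delta_pos": [0, 0, -0.03], "hand": 1.0},
  {"delta_rot": [0, 0, 0], "delta_pos": [0, 0, -0.03], "hand": 1.0},
  {"delta_rot": [0, 0, 0], "delta_pos": [0, 0, 0], "hand": 1.0},
  {"delta_rot": [0, 0, 0], "delta_pos": [0, 0, 0], "hand": 1.0},
  {"delta_rot": [0, 0, 0], "delta_pos": [0, 0, 0], "hand": 1.0},
  {"delta_rot": [0, 0, 0], "delta_pos": [0, 0, 0], "hand": 1.0},
  {"delta_rot": [0, 0, 0], "delta_pos": [0, 0, 0], "hand": 1.0},
  {"delta_rot": [0, 0, 0], "delta_pos": [0, 0, 0], "hand": 1.0},
  {"delta_rot": [0, 0, 0], "delta_pos": [0, 0, 0], "hand": 1.0},
  {"delta_rot": [0, 0, 0], "delta_pos": [0, 0, 0], "hand": 1.0},
])

```text
t: 21.95
eef_pos: [0.6872, -0.0201, 0.0609]
ee_rot: [-3.142, -0.0, -0.0]
force: [-1.7, 0.6, 6.1]
width: 0.0129
```

Run:
```python
from h import *
s=get_state();print(s['eef_pos'],s['ee_rot'],s['force'],s['moment'],s['width'],abs(s['qd']).max())
```

```text
[ 0.68724642 -0.02005391  0.06085887] [-3.14158096e+00 -1.95814501e-04 -2.78390122e-04] [-1.71178811  0.61188789  6.09910938] [ 0.11638211  0.78634772 -0.02591171] 0.012889273933282193 0.0005581098457882674
```

Request:
move_arm([
  {"delta_rot": [0, 0, 0], "delta_pos": [0, 0, 0], "hand": 3.0},
  {"delta_rot": [0, 0, 0], "delta_pos": [0, 0, 0], "hand": 3.0},
  {"delta_rot": [0, 0, 0], "delta_pos": [0, 0, 0], "hand": 3.0},
  {"delta_rot": [0, 0, 0], "delta_pos": [0, 0, 0], "hand": 3.0},
  {"delta_rot": [0, 0, 0], "delta_pos": [0, 0, 0], "hand": 3.0},
  {"delta_rot": [0, 0, 0], "delta_pos": [0, 0, 0.2], "hand": 3.0},
  {"delta_rot": [0, 0, 0], "delta_pos": [0, 0, 0.5], "hand": 3.0},
  {"delta_rot": [0, 0, 0], "delta_pos": [0, 0, 1.0], "hand": 3.0},
  {"delta_rot": [0, 0, 0], "delta_pos": [0, 0, 1.5], "hand": 3.0},
  {"delta_rot": [0, 0, 0], "delta_pos": [0, 0, 0.8], "hand": 3.0},
])

```text
t: 22.95
eef_pos: [0.6882, -0.02, 0.1033]
ee_rot: [-3.141, -0.003, -0.0]
force: [-0.2, -0.5, 0.3]
width: 0.0302
```

Run:
```python
from h import *
for i in range(5): grab_frame("top")
s=get_state();print(s['eef_pos'],s['ee_rot'],s['force'],s['width'],abs(s['qd']).max())
im=grab_frame("wrist");np.save("w19.npy",np.r_[s['eef_pos'],s['ee_rot']])
crop(im,270,170,370,260,8,"pics/w19c.png")
im=grab_frame("scene");x,y=proj("scene",[.687,-.02,.07]).astype(int);crop(im,x-50,y-60,x+50,y+30,7,"pics/s19.png")
```

```text
[ 0.68695185 -0.02001809  0.10058174] [-3.14138007e+00  1.18644963e-04 -5.05455645e-04] [0.387434   1.00129542 0.23055722] 0.030038383344389134 0.009701186121896252
```

View pics/w19c.png

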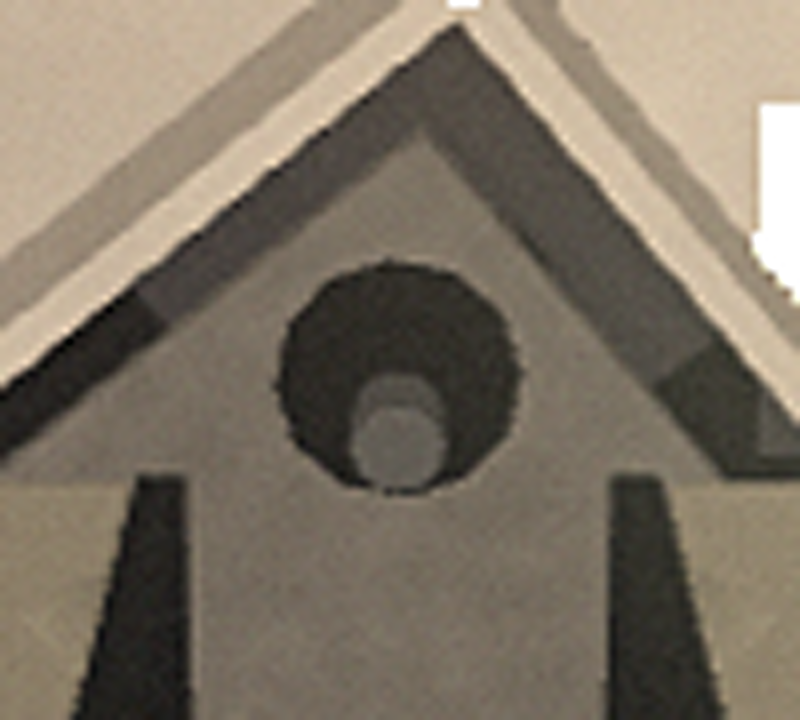

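View pics/s19.png

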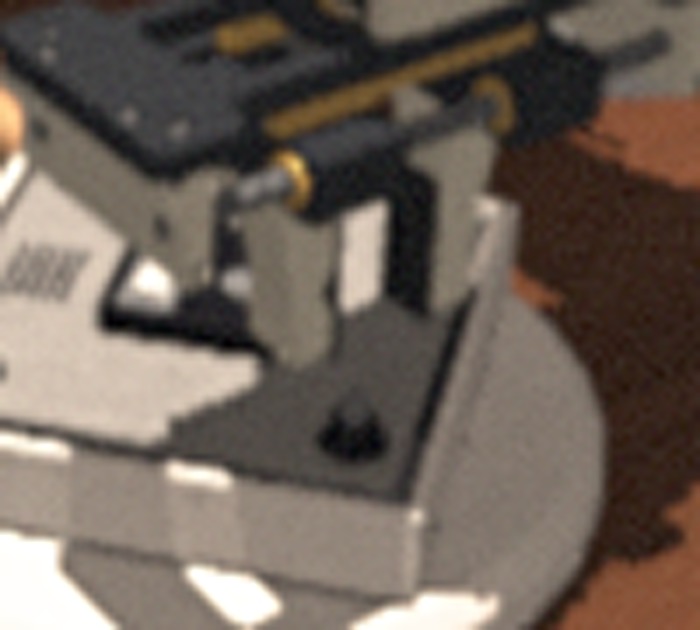

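Run:
```python
from h import *
a=np.load("w19.npy");s=dict(eef_pos=a[:3],ee_rot=a[3:])
f=lambda u,v:((u+.5)/8-.5+270,(v+.5)/8-.5+170)
print("flange",ray("wrist",f(399,377),.0665,s),"pin",ray("wrist",f(399,448),.0815,s),a[:3])
```

```text
flange [ 0.68730117 -0.02051994  0.0665    ] pin [ 0.68688246 -0.02052331  0.0815    ] [ 0.68695185 -0.02001809  0.10058174]
```

Request:
move_arm([
  {"delta_rot": [0, 0, 0], "delta_pos": [0, 0, 0], "hand": 0},
  {"delta_rot": [0, 0, 0], "delta_pos": [0, 0, 0], "hand": 0},
  {"delta_rot": [0, 0, 0], "delta_pos": [0, 0, 0], "hand": 0},
  {"delta_rot": [0, 0, 0], "delta_pos": [0, 0, -0.3], "hand": 0},
  {"delta_rot": [0, 0, 0], "delta_pos": [0, 0, -0.4], "hand": 0},
  {"delta_rot": [0, 0, 0], "delta_pos": [0, 0, -0.4], "hand": 0},
  {"delta_rot": [0, 0, 0], "delta_pos": [0, 0, -0.4], "hand": 0},
  {"delta_rot": [0, 0, 0], "delta_pos": [0, 0, -0.3], "hand": 0},
  {"delta_rot": [0, 0, 0], "delta_pos": [0, 0, 0], "hand": 0},
  {"delta_rot": [0, 0, 0], "delta_pos": [0, 0, 0], "hand": 0},
])

```text
t: 24.3
eef_pos: [0.6872, -0.0201, 0.0826]
ee_rot: [3.141, 0.0, -0.0]
force: [-0.2, -0.6, 0.7]
width: 0.0004
```

Run:
```python
from h import *
for i in range(2): grab_frame("top")
s=get_state();print(s['eef_pos'],s['force'],s['width'],abs(s['qd']).max())
im=grab_frame("wrist")
crop(im,270,180,370,270,8,"pics/w20c.png")
im=grab_frame("scene");x,y=proj("scene",[.687,-.02,.07]).astype(int);crop(im,x-50,y-60,x+50,y+30,7,"pics/s20.png")
```

```text
[ 0.68734756 -0.02007415  0.08287881] [-0.39477904 -0.3498636  -0.15442877] 0.0003456641875585664 0.002031202202271476
```

View pics/w20c.png

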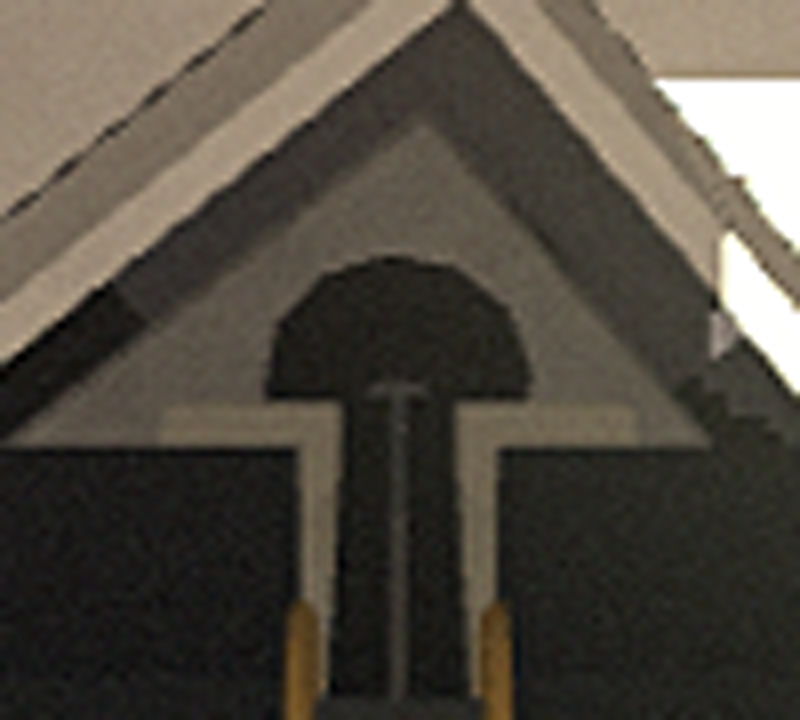

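View pics/s20.png

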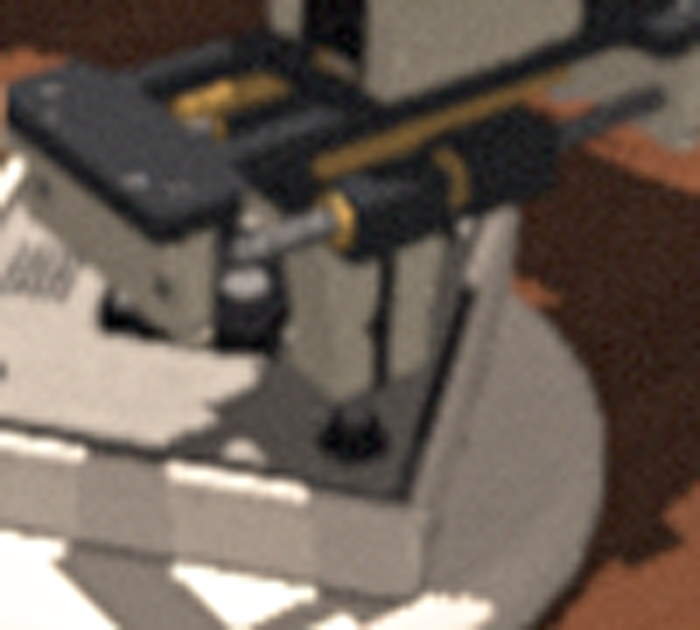

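Request:
move_arm([
  {"delta_rot": [0, 0, 0], "delta_pos": [0, -0.03, -0.1], "hand": 0},
  {"delta_rot": [0, 0, 0], "delta_pos": [0, 0, -0.1], "hand": 0},
  {"delta_rot": [0, 0, 0], "delta_pos": [0, 0, -0.1], "hand": 0},
  {"delta_rot": [0, 0, 0], "delta_pos": [0, 0, -0.1], "hand": 0},
  {"delta_rot": [0, 0, 0], "delta_pos": [0, 0, -0.1], "hand": 0},
  {"delta_rot": [0, 0, 0], "delta_pos": [0, 0, -0.05], "hand": 0},
  {"delta_rot": [0, 0, 0], "delta_pos": [0, 0, -0.05], "hand": 0},
  {"delta_rot": [0, 0, 0], "delta_pos": [0, 0, -0.05], "hand": 0},
  {"delta_rot": [0, 0, 0], "delta_pos": [0, 0, -0.05], "hand": 0},
  {"delta_rot": [0, 0, 0], "delta_pos": [0, 0, 0], "hand": 0},
])

```text
t: 25.5
eef_pos: [0.6871, -0.0204, 0.0756]
ee_rot: [3.142, 0.0, -0.0]
force: [0.1, -1.0, -0.9]
width: 0.0001
```

Run:
```python
from h import *
s=get_state();print(s['eef_pos'],s['force'],s['moment'],s['width'],abs(s['qd']).max())
```

```text
[ 0.68713785 -0.02039365  0.07558553] [ 0.10883239 -1.01494646 -0.90704634] [-0.02243595 -0.0148331  -0.02876326] 0.0001307100866718563 0.0014530158073633268
```

Request:
move_arm([
  {"delta_rot": [0, 0, 0], "delta_pos": [0, 0, -0.05], "hand": 0},
  {"delta_rot": [0, 0, 0], "delta_pos": [0, 0, -0.05], "hand": 0},
  {"delta_rot": [0, 0, 0], "delta_pos": [0, 0, -0.05], "hand": 0},
  {"delta_rot": [0, 0, 0], "delta_pos": [0, 0, -0.05], "hand": 0},
  {"delta_rot": [0, 0, 0], "delta_pos": [0, 0, -0.05], "hand": 0},
  {"delta_rot": [0, 0, 0], "delta_pos": [0, 0, -0.05], "hand": 0},
  {"delta_rot": [0, 0, 0], "delta_pos": [0, 0, 0], "hand": 0},
  {"delta_rot": [0, 0, 0], "delta_pos": [0, 0, 0], "hand": 0},
  {"delta_rot": [0, 0, 0], "delta_pos": [0, 0, 0], "hand": 0},
  {"delta_rot": [0, 0, 0], "delta_pos": [0, 0, 0], "hand": 0},
])

```text
t: 26.5
eef_pos: [0.6874, -0.0204, 0.0737]
ee_rot: [3.142, -0.001, -0.0]
force: [-1.9, 0.9, 5.9]
width: 0.0006
```

Run:
```python
from h import *
s=get_state();print(s['eef_pos'],s['force'],s['moment'],s['width'],abs(s['qd']).max())
im=grab_frame("scene");x,y=proj("scene",[.687,-.02,.07]).astype(int);crop(im,x-50,y-60,x+50,y+30,7,"pics/s21.png")
```

```text
[ 0.68740549 -0.02038754  0.07368778] [-1.93450464  0.91240209  5.88031939] [ 0.10510822  0.87420302 -0.01324187] 0.0005979533284719828 0.0014524678276873163
```

View pics/s21.png

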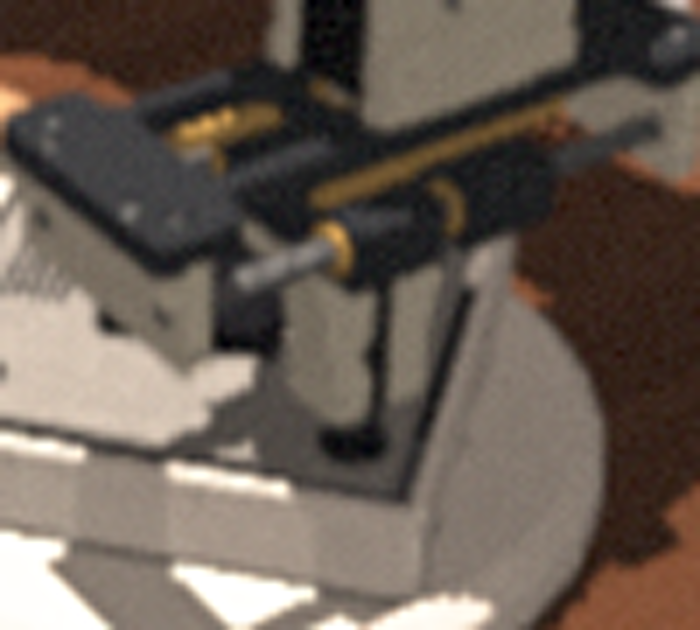

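Request:
move_arm([
  {"delta_rot": [0, 0, 0], "delta_pos": [0, 0, -0.08], "hand": 0},
  {"delta_rot": [0, 0, 0], "delta_pos": [0, 0, -0.08], "hand": 0},
  {"delta_rot": [0, 0, 0], "delta_pos": [0, 0, -0.08], "hand": 0},
  {"delta_rot": [0, 0, 0], "delta_pos": [0, 0, -0.08], "hand": 0},
  {"delta_rot": [0, 0, 0], "delta_pos": [0, 0, -0.08], "hand": 0},
  {"delta_rot": [0, 0, 0], "delta_pos": [0, 0, -0.06], "hand": 0},
  {"delta_rot": [0, 0, 0], "delta_pos": [0, 0, -0.06], "hand": 0},
  {"delta_rot": [0, 0, 0], "delta_pos": [0, 0, -0.06], "hand": 0},
  {"delta_rot": [0, 0, 0], "delta_pos": [0, 0, 0], "hand": 0},
  {"delta_rot": [0, 0, 0], "delta_pos": [0, 0, 0], "hand": 0},
])

```text
t: 27.55
eef_pos: [0.6874, -0.0204, 0.0679]
ee_rot: [3.141, -0.001, -0.0]
force: [-3.2, 0.5, 6.8]
width: 0.0005
```

Run:
```python
from h import *
s=get_state();print(s['eef_pos'],s['force'],s['moment'],s['width'],abs(s['qd']).max())
```

```text
[ 0.68737593 -0.02039047  0.06786905] [-3.2475441   0.45395853  6.84167063] [0.13015678 0.90718554 0.05848944] 0.0005387324272877441 0.0033669775222240446
```

Request:
move_arm([
  {"delta_rot": [0, 0, 0], "delta_pos": [0, 0, -0.05], "hand": 0},
  {"delta_rot": [0, 0, 0], "delta_pos": [0, 0, -0.05], "hand": 0},
  {"delta_rot": [0, 0, 0], "delta_pos": [0, 0, -0.05], "hand": 0},
  {"delta_rot": [0, 0, 0], "delta_pos": [0, 0, -0.05], "hand": 0},
  {"delta_rot": [0, 0, 0], "delta_pos": [0, 0, -0.03], "hand": 0},
  {"delta_rot": [0, 0, 0], "delta_pos": [0, 0, -0.03], "hand": 0},
  {"delta_rot": [0, 0, 0], "delta_pos": [0, 0, 0], "hand": 0},
  {"delta_rot": [0, 0, 0], "delta_pos": [0, 0, 0], "hand": 0},
  {"delta_rot": [0, 0, 0], "delta_pos": [0, 0, 0], "hand": 0},
  {"delta_rot": [0, 0, 0], "delta_pos": [0, 0, 0], "hand": 0},
])

```text
t: 28.55
eef_pos: [0.6874, -0.0204, 0.0667]
ee_rot: [3.141, -0.001, 0.0]
force: [-6.4, 1.9, 14.7]
width: 0.0004
```

Run:
```python
from h import *
s=get_state();print(s['eef_pos'],s['force'],s['moment'],s['width'],abs(s['qd']).max())
```

```text
[ 0.68744931 -0.0204148   0.06670085] [-6.37949665  1.87027764 14.71089296] [ 0.40601329  2.33423959 -0.06192776] 0.00037383746101191367 0.0012614618851037754
```

Request:
move_arm([
  {"delta_rot": [0, 0, 0], "delta_pos": [0, 0, -0.02], "hand": 0},
  {"delta_rot": [0, 0, 0], "delta_pos": [0, 0, -0.02], "hand": 0},
  {"delta_rot": [0, 0, 0], "delta_pos": [0, 0, 0], "hand": 0},
  {"delta_rot": [0, 0, 0], "delta_pos": [0, 0, 0], "hand": 0},
  {"delta_rot": [0, 0, 0], "delta_pos": [0, 0, 0], "hand": 0},
  {"delta_rot": [0, 0, 0], "delta_pos": [0, 0, 0], "hand": 0},
  {"delta_rot": [0, 0, 0], "delta_pos": [0, 0, 0], "hand": 0},
  {"delta_rot": [0, 0, 0], "delta_pos": [0, 0, 0], "hand": 0},
  {"delta_rot": [0, 0, 0], "delta_pos": [0, 0, 0], "hand": 0},
  {"delta_rot": [0, 0, 0], "delta_pos": [0, 0, 0], "hand": 0},
])

```text
t: 29.55
eef_pos: [0.6875, -0.0204, 0.0666]
ee_rot: [3.141, -0.002, 0.0]
force: [-7.2, 2.5, 17.3]
width: 0.0004
```

Request:
move_arm([
  {"delta_rot": [0, 0, 0], "delta_pos": [0, 0, 0.1], "hand": 0},
  {"delta_rot": [0, 0, 0], "delta_pos": [0, 0, 0.1], "hand": 0},
  {"delta_rot": [0, 0, 0], "delta_pos": [0, 0, 0.2], "hand": 0},
  {"delta_rot": [0, 0, 0], "delta_pos": [0, 0, 0.5], "hand": 0},
  {"delta_rot": [0, 0, 0], "delta_pos": [0, 0, 0.8], "hand": 0},
  {"delta_rot": [0, 0, 0], "delta_pos": [0, 0, 1.0], "hand": 0},
  {"delta_rot": [0, 0, 0], "delta_pos": [0, 0, 0.8], "hand": 0},
  {"delta_rot": [0, 0, 0], "delta_pos": [0, 0, 0.3], "hand": 0},
  {"delta_rot": [0, 0, 0], "delta_pos": [0, 0, 0], "hand": 3},
  {"delta_rot": [0, 0, 0], "delta_pos": [0, 0, 0], "hand": 3},
])

```text
t: 30.55
eef_pos: [0.687, -0.0203, 0.1017]
ee_rot: [-3.141, 0.0, -0.0]
force: [0.2, -0.7, -0.6]
width: 0.0111
```

Run:
```python
from h import *
for i in range(12): grab_frame("top")
s=get_state();print(s['eef_pos'],s['ee_rot'],s['force'],s['width'],abs(s['qd']).max())
im=grab_frame("wrist");np.save("w22.npy",np.r_[s['eef_pos'],s['ee_rot']])
crop(im,270,170,370,260,8,"pics/w22c.png")
im=grab_frame("scene");x,y=proj("scene",[.687,-.02,.07]).astype(int);crop(im,x-50,y-60,x+50,y+30,7,"pics/s22.png")
```

```text
[ 0.68721787 -0.02041428  0.10183911] [ 3.14156479e+00 -4.44343995e-05 -3.88029546e-04] [-1.54133356 -0.13595653 -0.43452055] 0.030252561557363694 0.0022151213931710144
```

View pics/w22c.png

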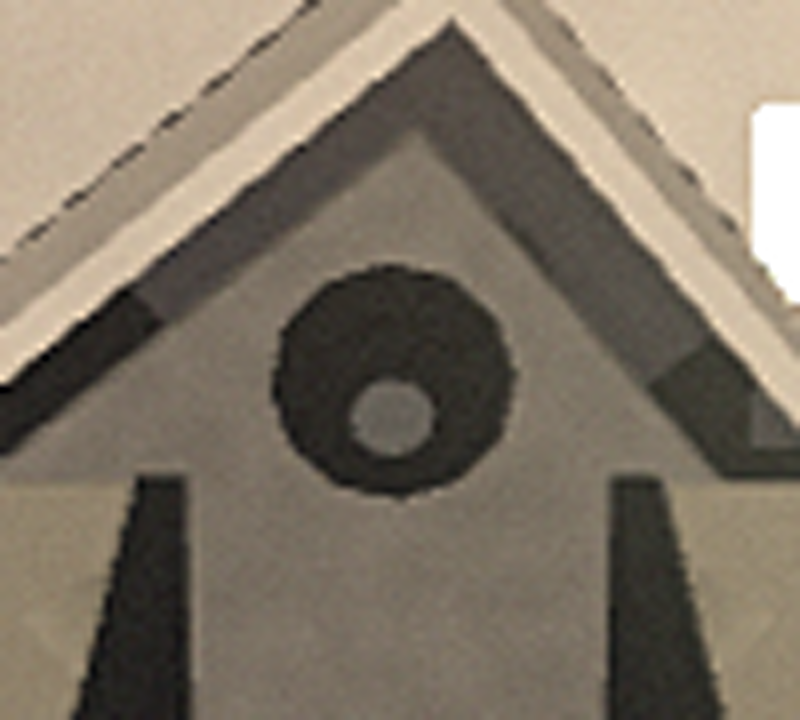

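View pics/s22.png

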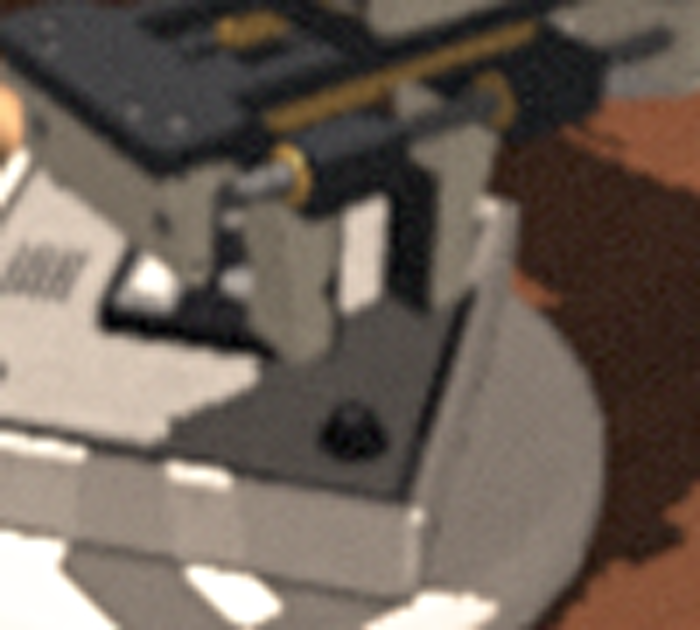

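Run:
```python
from h import *
a=np.load("w22.npy");s=dict(eef_pos=a[:3],ee_rot=a[3:])
f=lambda u,v:((u+.5)/8-.5+270,(v+.5)/8-.5+170)
fl=ray("wrist",f(395,381),.0665,s);print("flange",fl)
for z in (.0725,.0735,.0745,.0755): print(z,ray("wrist",f(393,417),z,s)[:2])
```

```text
flange [ 0.68669723 -0.0205663   0.0665    ]
0.0725 [ 0.68570002 -0.02040079]
0.0735 [ 0.68611134 -0.02040355]
0.0745 [ 0.68652266 -0.02040631]
0.0755 [ 0.68693398 -0.02040907]
```

Run:
```python
from h import *
ims=[grab_frame("wrist").astype(float) for i in range(3)]
im=np.mean(ims,0)[196:240,296:344]
im=np.clip((im-15)*2.6,0,255).astype(np.uint8)
cv2.imwrite("pics/w23.png",cv2.resize(im,None,fx=14,fy=13,interpolation=cv2.INTER_CUBIC))
```

```text
(no output)
```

View pics/w23.png

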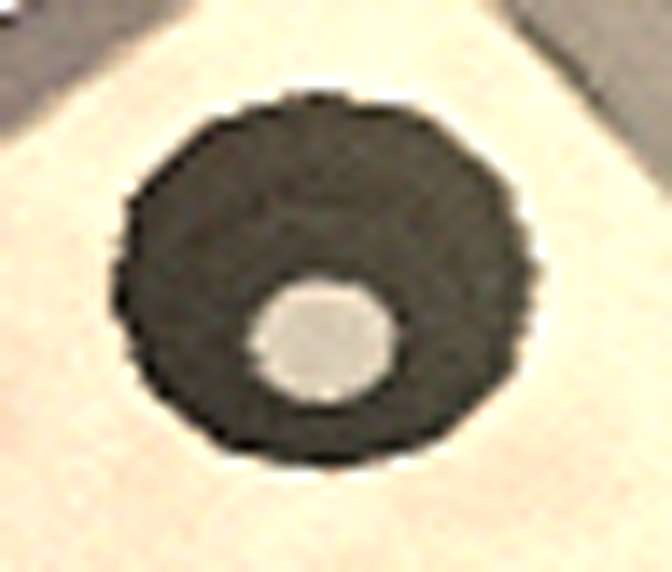

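Request:
move_arm([
  {"delta_rot": [0, 0, 0], "delta_pos": [0, 0, 0.5], "hand": 3},
  {"delta_rot": [0, 0, 0], "delta_pos": [0, 0, 1], "hand": 3},
  {"delta_rot": [0, 0, 0], "delta_pos": [0, 0, 1.5], "hand": 3},
  {"delta_rot": [0, 0, 0], "delta_pos": [0, 0, 1.5], "hand": 3},
  {"delta_rot": [0, 0, 0], "delta_pos": [0, 0, 1], "hand": 3},
  {"delta_rot": [0, 0, 0], "delta_pos": [0, 0, 0.5], "hand": 3},
  {"delta_rot": [0, 0, 0], "delta_pos": [0, 0, 0], "hand": 3},
  {"delta_rot": [0, 0, 0], "delta_pos": [0, 0, 0], "hand": 3},
  {"delta_rot": [0, 0, 0], "delta_pos": [0, 0, 0], "hand": 3},
  {"delta_rot": [0, 0, 0], "delta_pos": [0, 0, 0], "hand": 3},
])

```text
t: 32.4
eef_pos: [0.6868, -0.0204, 0.1611]
ee_rot: [3.141, 0.001, -0.0]
force: [-0.1, -0.1, 0.3]
width: 0.03
```

Run:
```python
from h import *
s=get_state();print(s['t'],s['eef_pos'],s['force'],abs(s['qd']).max())
cv2.imwrite("pics/top24.png",grab_frame("top"))
```

```text
32.4 [ 0.68684276 -0.02042066  0.16110431] [-0.1042104  -0.13160859  0.25753018] 0.003703668001881908
```

View pics/top24.png

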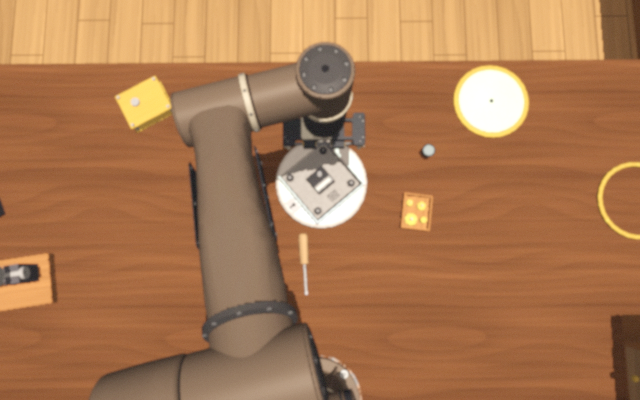

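Run:
```python
from h import *
cv2.imwrite("pics/s25.png",grab_frame("scene"))
```

```text
(no output)
```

View pics/s25.png

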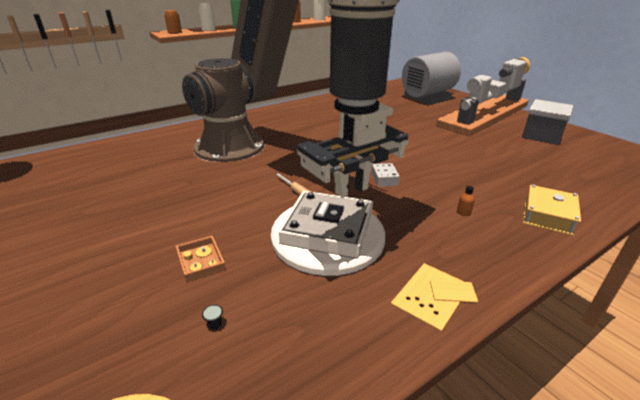

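The tray (200,258), loupe (213,318), oil bottle (466,202) and screwdriver (293,184) sit where they were at the start. The rivet's head is in the corner and nothing touches it.

Run:
```python
from station import *
print(job_done())
```

```text
the job is handed in; nothing more can be done
None
```

The rivet is in the empty corner hole with its flange on the cover and its pin pushed flush, and I handed the job in at about 32.5 s. The hand-in gives no verdict.

- **Grasp:** my first two attempts closed on air. The fingertips turned out to be about 8 mm behind the TCP, not 22 mm ahead as stated. I lowered the open hand until it gripped the collar at about 14 mm width.
- **Seating:** I found the hole with the wrist camera at about (0.687, -0.0205). The legs went in without force. The flange touched at the expected height with about 6 N, and the picture after release showed the pin still up.
- **Pin:** I pressed it with closed fingers at about 6 to 8 mm/s. It moved at about 7 N, then met a hard stop on the collar. The peak reading was 17.3 N vertical, about 19 N in total, against the 30 N limit.
- **Last checks:** the enlarged wrist picture shows no pin side wall above the collar. My camera estimate of pin travel is about 7.6 mm, good to roughly 0.7 mm. The hard stop points to 8 mm, so the two agree only within that error.
- **Surroundings:** all four bystanders look unmoved in the last scene picture. The arm is clear, about 9 cm above the rivet, and still.

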